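Sort out the mixed-up lids on the shelf by the sink

TASK

After the washing-up every lid on the shelf went back on the wrong container: give each container its own lid again (round pale wooden lid on the glass jar of clothespins, oblong steel lid on the steel caddy, square ceramic lid on the crock, hexagonal brown lid on the hexagonal wooden box); the empty cork trivet is free for laying a lid down in the meantime. Each lid must end up level, centred and seated on the rim, turned so that its sides run along the sides of its container; leave the containers and the salt pig standing where they are.

Things in the scene. Friction and masses are not known exactly. Their poses are not given: they have to be found in the camera images.
- lid_round: lid: round pale wooden plate, diameter 86 mm, 8 mm thick; round wooden knob, diameter 26, top 38 mm above origin; grey locating disc below, diameter 48, 6 mm deep, drops into any mouth. Origin: centre of the plate's underside (the plane resting on a rim); z up; any turn is right. Loose, under 0.25 kg; starts on a wrong container. Grip from above, tips 3 mm clear of the plate
- lid_oblong: lid: oblong steel plate, 118 (x) by 82 (y) mm, 8 mm thick; black bar grip, 46 (x) by 12 (y), pinch along y, top 38 mm above origin; grey locating disc below, diameter 48, 6 mm deep, drops into any mouth. Origin: centre of the plate's underside (the plane resting on a rim); z up; right at half turns. Loose, under 0.25 kg; starts on a wrong container. Grip from above, tips 3 mm clear of the plate
- lid_square: lid: square white ceramic plate, 84 mm, sides along x and y, 8 mm thick; round knob, diameter 26, top 38 mm above origin; grey locating disc below, diameter 48, 6 mm deep, drops into any mouth. Origin: centre of the plate's underside (the plane resting on a rim); z up; right at quarter turns. Loose, under 0.25 kg; starts on a wrong container. Grip from above, tips 3 mm clear of the plate
- lid_hex: lid: hexagonal brown wooden plate, 86 mm across flats, a flat facing +x, 8 mm thick; round knob, diameter 26, top 38 mm above origin; grey locating disc below, diameter 48, 6 mm deep, drops into any mouth. Origin: centre of the plate's underside (the plane resting on a rim); z up; right at sixth turns. Loose, under 0.25 kg; starts on a wrong container. Grip from above, tips 3 mm clear of the plate
- jar: round glass jar of clothespins, diameter 104 mm; neck diameter 78 outside, mouth 70; rim 105 mm above origin, and so is its lid's origin when seated. Own lid: round pale wooden. Origin: centre of underside, on the shelf top; z up, any turn is right. Loose, 0.6 to 0.8 kg
- caddy: oblong steel caddy, 136 (x) by 98 (y) mm; neck 112 by 76 outside, mouth 104 by 68; rim 105 mm above origin, and so is its lid's origin when seated. Own lid: oblong steel. Origin: centre of underside, on the shelf top; z up, long sides along x, as on its lid. Loose, 0.6 to 0.8 kg
- crock: square white ceramic crock, 100 by 100 mm; neck 80 by 80 outside, mouth 70 by 70; rim 85 mm above origin, and so is its lid's origin when seated. Own lid: square ceramic. Origin: centre of underside, on the shelf top; z up, sides along x and y, as on its lid. Loose, 0.6 to 0.8 kg
- hexbox: hexagonal brown wooden box, 104 mm across flats; neck hexagonal, 80 across flats outside, mouth 70; rim 85 mm above origin, and so is its lid's origin when seated. Own lid: hexagonal wooden. Origin: centre of underside, on the shelf top; z up, a flat facing +x, as on its lid. Loose, 0.6 to 0.8 kg
- trivet: round flat cork trivet, diameter 116 mm, 8 mm thick, fixed, empty: the free spot for a lid (its locating disc stands on the cork, the lid's origin then 14 mm above this origin). Origin: centre of underside, on the shelf top, 35 mm above the counter. A 12 mm rail runs along the shelf's far edge, its top 91 mm above the shelf top, 80 mm or more from the centres
- saltpig: white ceramic salt pig, bystander: diameter 100 mm, 107 tall, slanted round mouth on its -x side; loose, 0.7 kg. Origin: centre of underside, on the shelf top. Jar, caddy, crock, hexbox, trivet and salt pig stand in one row along the shelf in any order, centres 130 mm or more apart. The tallest, a lidded jar or caddy, reaches 143 mm above the shelf top
Not all that is in view belongs to the job. What is shaped like the hexbox but red or yellow is not meant.

How it is judged:
By the outcome, as a careful person would: the job done as asked, in the order asked, and still so for the second after the job is handed in, with the robot touching nothing.
It also fails if it takes over 141 s, if anything falls off the work surface, if the arm or the gripper's body presses on something with over 40 N, if the wrist force passes 120 N, or if a joint passes its speed limit or range.

ROBOT

A 6-joint arm with a two-finger parallel gripper is mounted at the origin on the work surface. World frame = base frame: x ahead of the robot, y to its left, z up, the work surface at z = 0. Lengths are in m, angles in rad, forces in N, time in s.
With the tool pointing down it reaches from about 0.25 to 0.725 m from the base axis. Payload 9.7 kg.
Tool frame: the origin (TCP) lies at the very end of the fingers, on their centre line; the grasp point (between the pads) lies 19 mm behind it (grip_point_offset is the distance from the TCP to the grasp point, in m); z points along the fingers, y is the line along which they close (so a half turn about z gives the same grasp; the last joint's range is limited). The gripper opens to 85 mm and grips with 20 to 120 N. Pads are 22 mm wide; open, the fingers measure 114 mm over their backs; the gripper's body (76 mm by 85 mm) begins 54 mm behind the grasp point. The pads swing forward as they close: fully open they stand 13 mm farther back than shut.
Start: joints at [1.306, 0.087, 0.176, 1.66, 0, 1.571], TCP at [0.144, 0.531, 0.231] pointing down, gripper open.
Joint ranges: [-3.13, 3.13], [-0.85, 1.81], [-1.15, 1.24], [-2.2, 2.28], [-1.44, 1.52], [-3.14, 3.14]. Speed limits (rad/s): [2.22, 2.22, 2.57, 3.14, 3.14, 3.14].

INTERFACE

Orientations are given as a unit quaternion [w, x, y, z].
In Python, from workcell import * gives the robot as it stands.
- The arm moves only by the tool move_arm, never from a script. Its argument "steps" is text: rows parted by semicolons, each of 6 numbers parted by spaces: the shift along the world's x, y, z as a fraction of full scale, then the turn, a rotation vector about the world's x, y, z as a fraction of full scale. A call has 1 to 5 rows; each row is the pose to reach, as a shift and turn from the pose commanded when the call began; what a row does not reach only later rows make up. Full scale, the value 1, is 600 mm for a shift and 30 degrees for a turn. A row lasts 1/12 s, in which the tool goes at most 41.7 mm and 7.16 degrees, less where a joint would pass 70% of its speed; a pose out of reach is approached as far as the arm can. A call with a number of a shift or a turn outside -1 to 1 is refused whole. A call with a gripper value outside its range is refused whole. "jaw" is the opening, from -1 (shut) to 1 (fully open), set as the call begins (left out, the last holds). The fingers move at their own pace and stop on an object; "force" is the grip in N (left out, the last holds). Time passes only in rows, so rows that repeat a pose let the fingers close. It gives the time, the measured TCP pose, the force, the opening and the grip force at its end, in the units of the state.
- state(): the state, without advancing time (a new reading comes with each control period).
- camera(name): name is "scene" or "top" or "wrist"; returns the picture (384x512x3 uint8, red, green, blue); there is no depth.
- camera_info(name): a dict with "mtx" (3x3 intrinsics, pixels), "position" and "rotation" of the camera in the world. Camera axes: x right, y up, looking along -z (the intrinsics and any distortion apply to the point x, -y, -z); pixel columns grow to the right and rows downward; lengths in m; the calibration is good to about 2 mm. A picture is of the moment at which its call begins: read the wrist's pose just before it. camera_info takes no time and is no camera call; for the wrist camera it gives the pose at the moment of the call.
- job_done(): hands the job in; it is judged then, once.
Trained networks look in the newest picture that a camera, given by its name, has taken for a name from the list of things; names that differ only in an ending like _2 or _b are one class to them, and where a whole thing is asked for, a point or a joint stands for the part that bears it (a point fixed in the world has none). Each returns a list of dicts, best first, with "confidence" (0 to 1); they miss things now and then, are a little off and sometimes report something else, mostly with a low value. They report only what shows in the picture. A call takes as long as a camera call. They do not tell look-alikes from the thing itself.
- spot_in(label, camera): "extent" ([left, top, right, bottom] in pixels, round what is visible of it).
The state is a dict: "t": time; "q": joint angles; "dq": joint speeds; "joint_torque": joint torques, N m; "position": TCP position; "eef_rot": TCP orientation; "wrist_force": force on the tool from outside, world axes, zero at the start; "ft_torque": the same for the moment, N m; "opening": finger opening in m; "gripper_force": force on a finger pad.
Only numpy, scipy, OpenCV 4.12 (cv2) and the standard library are available. Lean on these libraries where they do the work, as an engineer would, in place of code of your own. Each camera call takes 0.05 s, during which the arm holds its last target. There are 200 camera calls.

## Working session

There is one attempt and no reset: what is moved stays moved. The work goes in short steps, Python scripts to look and compute and a tool call to move; the robot and the scene stay as the last step left them, time stands still between calls to the robot, and variables do not carry over. Pictures are saved under pics/ and viewed, at most 14 in all, crops included, and the job is handed in when it is done.

Besides the shell and the picture viewer there is one more tool, called by a JSON object that holds its "api" and its "payload". move_arm: Moves the arm, as the interface text tells. Its arguments: {"type":"object","properties":{"steps":{"type":"string"},"jaw":{"type":"number"},"force":{"type":"number"}},"required":["steps"]}

```bash
mkdir -p pics; ls
python3 - <<'E'
from workcell import *
import cv2
s=state();print(s['t'],s['position'],s['eef_rot'],s['opening'])
for c in ("scene","top","wrist"):
    im=camera(c);cv2.imwrite(f'pics/{c}0.png',im[:,:,::-1]);i=camera_info(c);print(c,i)
a=cv2.imread('pics/scene0.png');b=cv2.imread('pics/top0.png')
cv2.imwrite('pics/both0.png',cv2.resize(cv2.hconcat([b]),(800,600)))
for n in "lid_round lid_oblong lid_square lid_hex jar caddy crock hexbox trivet saltpig".split():
    print(n,[(x['extent'],round(x['confidence'],2)) for x in spot_in(n,'top')[:3]])
E
```

```text
pics
0.0 [0.1438921  0.53060017 0.23056506] [-8.15404764e-05  1.32022946e-01  9.91246423e-01 -6.81406247e-04] 0.08519143618004224
scene {'mtx': array([[479.94512848,   0.        , 254.82654109],
       [  0.        , 479.94512848, 186.91669462],
       [  0.        ,   0.        ,   1.        ]]), 'position': array([1.32922906, 1.08657403, 1.05197521]), 'rotation': array([0.2794786 , 0.13989793, 0.42864726, 0.84769205])}
top {'mtx': array([[363.43343862,   0.        , 257.68363267],
       [  0.        , 363.43343862, 192.5461264 ],
       [  0.        ,   0.        ,   1.        ]]), 'position': array([0.40213699, 0.05201115, 1.31660116]), 'rotation': array([ 0.71047949,  0.04975564, -0.04227938, -0.70068233])}
wrist {'mtx': array([[294.28743223,   0.        , 251.57171026],
       [  0.        , 294.28743223, 195.59364324],
       [  0.        ,   0.        ,   1.        ]]), 'position': array([0.06262005, 0.55267002, 0.37337788]), 'rotation': array([ 0.7832045 , -0.13143893, -0.10012835,  0.59940707])}
lid_round [([242.4, 180.9, 268.4, 210.1], 0.67)]
lid_oblong [([193.6, 175.0, 223.2, 215.6], 0.72)]
lid_square [([377.1, 174.8, 414.2, 205.1], 0.89), ([330.7, 184.0, 352.1, 210.1], 0.24)]
lid_hex [([335.8, 178.4, 366.2, 209.9], 0.76)]
jar [([329.4, 179.5, 354.4, 210.5], 0.72), ([190.6, 186.0, 229.5, 205.5], 0.57)]
caddy [([370.0, 170.4, 410.8, 214.3], 0.6)]
crock [([235.8, 183.1, 275.5, 218.4], 0.67)]
hexbox [([169.7, 114.8, 198.8, 149.0], 0.94), ([118.4, 241.4, 154.8, 276.6], 0.69)]
trivet [([281.3, 178.7, 317.8, 210.2], 0.83)]
saltpig [([155.3, 185.4, 184.0, 218.4], 0.96)]
```

View pics/both0.png

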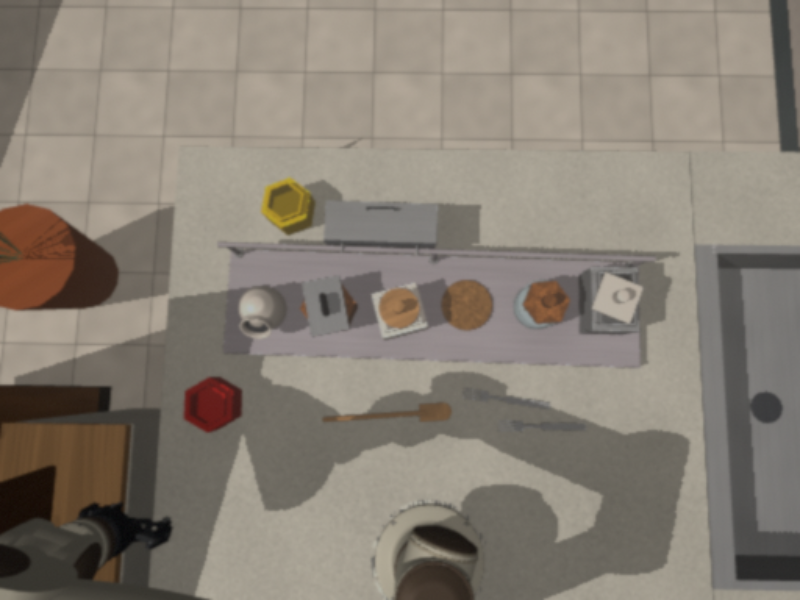

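View pics/scene0.png

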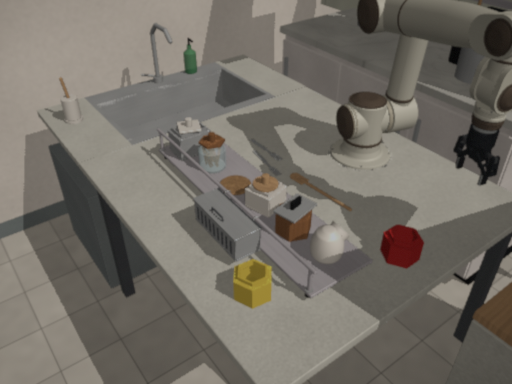

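Row, left to right in the top view (800x600): salt pig (260,310), hexbox under the oblong lid (327,305), crock under the round lid (400,308), empty trivet (468,304), jar under the hex lid (545,302), caddy under the square lid (615,297). Look-alikes for the hexbox: yellow (287,205) and red (212,404), both excluded by colour. The hexbox I want is the brown one at (327,305). The plan is oblong→trivet, hex→hexbox, round→jar, square→crock, oblong→caddy.

```bash
cat > h.py <<'E'
import numpy as np, cv2
from workcell import *
from scipy.spatial.transform import Rotation as R
def rot(q): return R.from_quat([q[1],q[2],q[3],q[0]])
def ray(info,px,z):
    "pixels (N,2) -> world points on the plane at height z"
    px=np.atleast_2d(np.asarray(px,float)); k=np.linalg.inv(info['mtx'])
    d=(k@np.c_[px,np.ones(len(px))].T).T*[1,-1,-1]
    d=rot(info['rotation']).apply(d); p=np.asarray(info['position'])
    return p+d*((z-p[2])/d[:,2])[:,None]
def proj(info,P):
    c=rot(info['rotation']).inv().apply(np.atleast_2d(P)-info['position'])*[1,-1,-1]
    u=(info['mtx']@c.T).T; return u[:,:2]/u[:,2:]
def yaw(): # direction of the closing line (tool y), degrees
    y=rot(state()['eef_rot']).apply([0,1,0]); return np.degrees(np.arctan2(y[1],y[0]))
def ortho(info,im,cx,cy,z,half=.1,ppm=2500):
    "rectified view of plane z: x world up, y world left"
    n=int(2*half*ppm); w=np.array([[cx+half,cy+half,z],[cx+half,cy-half,z],[cx-half,cy-half,z],[cx-half,cy+half,z]])
    H=cv2.getPerspectiveTransform(proj(info,w).astype(np.float32),np.float32([[0,0],[n,0],[n,n],[0,n]]))
    return cv2.warpPerspective(im,H,(n,n),flags=cv2.INTER_CUBIC)
E
python3 - <<'E'
from h import *
i=camera_info('top')
for n,c,z in [('pig',(260,320),.1),('hexbox',(327,305),.13),('crock',(400,308),.128),('trivet',(468,304),.043),('jar hexlid',(547,302),.148),('caddy sq',(617,298),.148)]:
    print(n,ray(i,np.array(c)*.64,z).round(3))
w=camera_info('wrist');print(rot(w['rotation']).apply([0,0,-1]),yaw())
s=state();T=rot(s['eef_rot']);print(T.inv().apply(w['position']-s['position']),T.inv().apply(rot(w['rotation']).apply([0,0,-1])))
print(s['q'])
E
```

```text
pig [[0.516 0.373 0.1  ]]
hexbox [[0.547 0.225 0.13 ]]
crock [[0.542 0.071 0.128]]
trivet [[ 0.564 -0.081  0.043]]
jar hexlid [[ 0.557 -0.233  0.148]]
caddy sq [[ 0.567 -0.378  0.148]]
[ 0.31466982 -0.08490304 -0.94539641] 74.82850682331349
[ 0.0842121  -0.00018828 -0.14264753] [-3.25914964e-01  3.99601121e-04  9.45399004e-01]
[ 1.30598624e+00  8.69072497e-02  1.75905267e-01  1.65978543e+00
 -7.93743503e-06  1.57077875e+00]
```

{"api": "move_arm", "payload": {"steps": ".2 -.18 .06 0 0 .17;.2 -.18 .06 0 0 .17;.2 -.18 .06 0 0 .17;.2 -.18 .06 0 0 .17;.2 -.18 .06 0 0 .17", "jaw": 0}}

```text
t: 1.07
position: [0.2679, 0.4195, 0.2696]
eef_rot: [0.001, 0.09, 0.996, 0.001]
wrist_force: [0.2, 0.2, -0.2]
opening: 0.0424
gripper_force: 0.0
```

{"api": "move_arm", "payload": {"steps": ".2 -.18 .06 0 0 .17;.2 -.18 .06 0 0 .17;.2 -.18 .06 0 0 .17;.2 -.18 .06 0 0 .17;.2 -.18 .06 0 0 .17"}}

```text
t: 1.48
position: [0.3878, 0.3113, 0.3047]
eef_rot: [0.001, 0.046, 0.999, 0.0]
wrist_force: [0.0, 0.2, 0.2]
opening: 0.0424
gripper_force: 0.0
```

{"api": "move_arm", "payload": {"steps": ".2 -.18 .06 0 0 .17;.2 -.18 .06 0 0 .17;.2 -.18 .06 0 0 .17;.2 -.18 .06 0 0 .17;.2 -.18 .06 0 0 .17"}}

```text
t: 1.9
position: [0.5078, 0.2033, 0.3393]
eef_rot: [0.001, 0.001, 1.0, -0.001]
wrist_force: [0.0, 0.4, -0.0]
opening: 0.0425
gripper_force: 0.0
```

```bash
cat >> h.py <<'E'
def shot(name):
    camera('wrist')   # let the arm settle
    s=state();i=camera_info('wrist');im=camera('wrist');bgr=im[:,:,::-1].copy()
    cv2.imwrite(f'pics/{name}.png',bgr);np.save(f'pics/{name}.npy',i,allow_pickle=True)
    print(round(s['t'],2),s['position'].round(4),'yaw',round(yaw(),2));return i,bgr
def load(name): return np.load(f'pics/{name}.npy',allow_pickle=True).item(),cv2.imread(f'pics/{name}.png')
E
python3 - <<'E'
from h import *
i,b=shot('w1');print(state()['q'].round(3))
a=ortho(i,b,.547,.225,.128,.09,2200);c=ortho(i,b,.542,.071,.128,.09,2200)
cv2.imwrite('pics/w1o.png',cv2.hconcat([a,c]))
for n in ('lid_oblong','lid_round','hexbox','crock'): print(n,spot_in(n,'wrist')[:2])
E
```

```text
1.95 [0.506  0.205  0.3389] yaw 89.98
[0.388 0.149 0.459 1.882 0.    0.388]
lid_oblong [{'extent': [230.4, 146.2, 303.9, 243.3], 'confidence': 0.96}]
lid_round [{'extent': [117.1, 163.8, 183.3, 227.3], 'confidence': 0.86}]
hexbox [{'extent': [289.7, 266.5, 355.4, 329.9], 'confidence': 0.87}, {'extent': [225.6, 144.3, 313.7, 224.4], 'confidence': 0.86}]
crock [{'extent': [106.5, 136.3, 205.3, 230.7], 'confidence': 0.68}]
```

View pics/w1o.png

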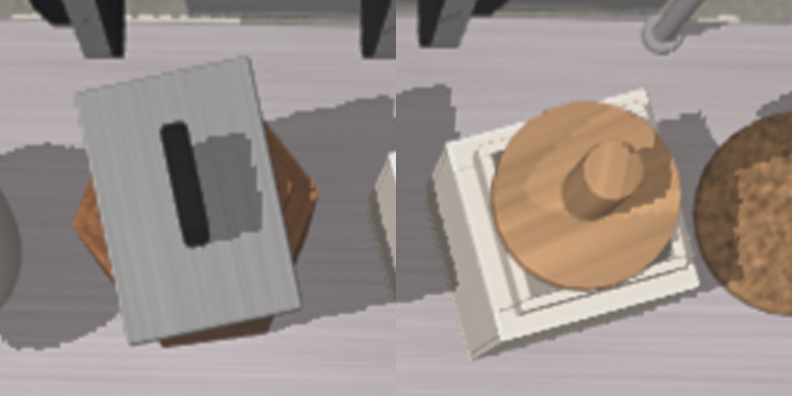

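```bash
cat >> h.py <<'E'
from scipy.optimize import minimize
def poly(kind,a,b=None):
    if kind=='rect': p=np.array([[a,b],[-a,b],[-a,-b],[a,-b]])/2
    if kind=='hex':  p=a/2/np.cos(np.pi/6)*np.array([[np.cos(t),np.sin(t)] for t in np.radians(np.arange(30,390,60))])
    if kind=='circ': p=a/2*np.array([[np.cos(t),np.sin(t)] for t in np.linspace(0,2*np.pi,120,endpoint=False)])
    return p
def fit(i,bgr,shape,x,y,deg,z,n=40,w=.0012,span=(.006,.006,4)):
    "outline pose (x,y,deg) at height z with the strongest colour step across it"
    P=poly(*shape);im=cv2.GaussianBlur(bgr,(0,0),.6).astype(np.float32)
    if shape[0]=='circ': n=1
    Q=np.roll(P,-1,0);t=(np.arange(n)+.5)/n;e=Q-P
    pts=(P[:,None]+e[:,None]*t[None,:,None]).reshape(-1,2)
    nrm=np.repeat(np.c_[e[:,1],-e[:,0]]/np.linalg.norm(e,axis=1)[:,None],n,0)
    def samp(o,p):
        c,s=np.cos(np.radians(p[2])),np.sin(np.radians(p[2]))
        W=(pts+o*nrm)@np.array([[c,s],[-s,c]])+p[:2]
        u=proj(i,np.c_[W,np.full(len(W),z)]).astype(np.float32)
        return cv2.remap(im,u[:,:1].copy(),u[:,1:].copy(),cv2.INTER_LINEAR)[:,0]
    def f(p): return -np.minimum(np.linalg.norm(samp(w,p)-samp(-w,p),axis=1),40).mean()
    best=None;rng=np.random.default_rng(0)
    for k in range(12):
        p0=np.array([x,y,deg])+(rng.uniform(-1,1,3)*span if k else 0)
        S=p0+np.array([[0,0,0],[.003,0,0],[0,.003,0],[0,0,3]])
        r=minimize(f,p0,method='Nelder-Mead',options=dict(initial_simplex=S,xatol=1e-5,fatol=1e-4))
        if best is None or r.fun<best.fun: best=r
    return best.x.round(4),round(-best.fun,1)
E
python3 - <<'E'
from h import *
i,b=load('w1')
print('oblong',fit(i,b,('rect',.118,.082),.546,.229,12,.128))
print('bar',fit(i,b,('rect',.046,.012),.546,.229,12,.158))
print('round',fit(i,b,('circ',.086),.546,.074,0,.128))
print('knob',fit(i,b,('circ',.026),.546,.074,0,.158))
print('crocktop?',fit(i,b,('rect',.08,.08),.546,.074,15,.12))
E
```

```text
oblong (array([ 0.5461,  0.2298, 11.9679]), np.float64(34.1))
bar (array([ 0.546 ,  0.2288, 14.2419]), np.float64(31.4))
round (array([0.5424, 0.0748, 5.0004]), np.float64(38.3))
knob (array([ 0.5442,  0.0749, -4.3799]), np.float64(30.2))
crocktop? (array([ 0.5474,  0.0739, 15.602 ]), np.float64(28.4))
```

{"api": "move_arm", "payload": {"steps": ".067 .041 -.1 0 0 .4;.067 .041 -.2 0 0 .4;.067 .041 -.25 0 0 .4;.067 .041 -.25 0 0 .4;.067 .041 -.25 0 0 .4"}}

```text
t: 2.62
position: [0.5409, 0.2317, 0.1811]
eef_rot: [-0.005, -0.107, 0.994, -0.002]
wrist_force: [-1.0, -0.6, -0.7]
opening: 0.0424
gripper_force: 0.0
```

```bash
python3 -c "
from h import *
print(state()['position'],yaw(),state()['opening'])"
```

```text
[0.54093144 0.2316939  0.18109788] 102.24866179915162 0.04239445759866788
```

{"api": "move_arm", "payload": {"steps": "0 0 0 0 0 0;0 0 0 0 0 0;0 0 0 0 0 0"}}

```text
t: 2.87
position: [0.5448, 0.2321, 0.1929]
eef_rot: [0.002, -0.106, 0.994, 0.001]
wrist_force: [0.0, 0.5, 0.2]
opening: 0.0428
gripper_force: 0.0
```

{"api": "move_arm", "payload": {"steps": ".002 -.004 -.05 0 0 0;.002 -.004 -.08 0 0 0;.002 -.004 -.1 0 0 0;.002 -.004 -.102 0 0 0;.002 -.004 -.102 0 0 0"}}

```text
t: 3.28
position: [0.5456, 0.2292, 0.1293]
eef_rot: [0.001, -0.106, 0.994, 0.0]
wrist_force: [-0.5, -0.0, 0.5]
opening: 0.0425
gripper_force: 0.0
```

{"api": "move_arm", "payload": {"steps": "0 0 0 0 0 0;0 0 0 0 0 0"}}

```text
t: 3.45
position: [0.546, 0.2293, 0.1299]
eef_rot: [0.001, -0.106, 0.994, 0.0]
wrist_force: [-0.0, 0.8, 1.0]
opening: 0.0429
gripper_force: 0.0
```

{"api": "move_arm", "payload": {"steps": "0 0 .002 0 0 0;0 0 .002 0 0 0;0 0 .002 0 0 0;0 0 .002 0 0 0;0 0 .002 0 0 0", "jaw": -1, "force": 40}}

```text
t: 3.87
position: [0.5457, 0.2292, 0.1302]
eef_rot: [0.001, -0.106, 0.994, 0.0]
wrist_force: [-0.3, 1.2, 5.8]
opening: 0.0112
gripper_force: 40.3
```

{"api": "move_arm", "payload": {"steps": "0 0 0 0 0 0;0 0 0 0 0 0;0 0 .02 0 0 0;0 0 .04 0 0 0;0 0 .04 0 0 0"}}

```text
t: 4.28
position: [0.5461, 0.2293, 0.1564]
eef_rot: [0.002, -0.106, 0.994, 0.0]
wrist_force: [0.2, -0.3, -0.4]
opening: 0.0114
gripper_force: 39.4
```

{"api": "move_arm", "payload": {"steps": "0 0 .06 0 0 0;0 0 .12 0 0 0;0 -.04 .18 0 0 0;0 -.09 .22 0 0 0;0 -.12 .22 0 0 0"}}

```text
t: 4.7
position: [0.5461, 0.1556, 0.2916]
eef_rot: [0.004, -0.106, 0.994, 0.0]
wrist_force: [0.5, 0.1, -2.0]
opening: 0.0112
gripper_force: 39.5
```

{"api": "move_arm", "payload": {"steps": "0 -.06 0 0 0 0;0 -.12 0 0 0 0;0 -.12 0 0 0 0;0 -.12 0 0 0 0;0 -.12 0 0 0 0"}}

```text
t: 5.12
position: [0.5454, 0.0851, 0.2854]
eef_rot: [0.0, -0.105, 0.994, 0.0]
wrist_force: [-0.8, -0.0, -1.6]
opening: 0.0113
gripper_force: 39.5
```

Run:
```python
from h import *
i,b=shot('w2')
print(spot_in('trivet','wrist')[:1],spot_in('hexbox','wrist')[:2])
cv2.imwrite('pics/w2v.png',cv2.resize(b,(768,576)))
```

```text
5.17 [0.5454 0.0856 0.2853] yaw 102.19
[{'extent': [81.2, 102.8, 173.4, 191.9], 'confidence': 0.89}] [{'extent': [327.6, 144.6, 423.5, 243.3], 'confidence': 0.95}, {'extent': [345.4, 288.1, 408.2, 349.5], 'confidence': 0.6}]
```

View pics/w2v.png

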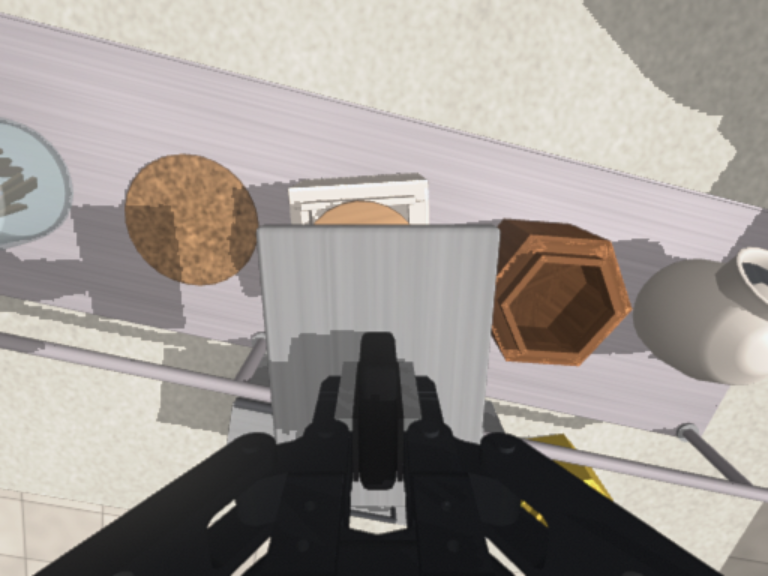

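The oblong lid is held level in the gripper. The empty trivet (190,220) and the open brown hexbox (565,300) are both fully visible.

Run:
```python
from h import *
i,b=load('w2')
c=ray(i,[[127.5,147]],.043)[0];print(c)
print('trivet',fit(i,b,('circ',.116),c[0],c[1],0,.043))
c=ray(i,[[378,194]],.12)[0];print(c)
for d in (.08,.07):
  for a in (0,15,30,45): print('hex',d,a,fit(i,b,('hex',d),c[0],c[1],a,.12,span=(.006,.006,8)))
```

```text
[ 0.56119395 -0.07690838  0.043     ]
trivet (array([ 0.562 , -0.0767, -1.2113]), np.float64(40.0))
[0.53561356 0.22653949 0.12      ]
hex 0.08 0 (array([0.5467, 0.233 , 7.9935]), np.float64(32.5))
hex 0.08 15 (array([0.5457, 0.2307, 7.7528]), np.float64(32.6))
hex 0.08 30 (array([0.5467, 0.2331, 7.8567]), np.float64(32.5))
hex 0.08 45 (array([ 0.5467,  0.2331, 67.8572]), np.float64(32.5))
hex 0.07 0 (array([0.5498, 0.2277, 7.2016]), np.float64(40.0))
hex 0.07 15 (array([0.5501, 0.2217, 6.5328]), np.float64(28.0))
hex 0.07 30 (array([0.5505, 0.2272, 7.7307]), np.float64(40.0))
hex 0.07 45 (array([0.5505, 0.2275, 8.8722]), np.float64(40.0))
```

{"api": "move_arm", "payload": {"steps": ".028 -.06 0 0 0 0;.028 -.13 0 0 0 0;.028 -.19 0 0 0 0;.028 -.25 0 0 0 0;.028 -.271 0 0 0 0"}}

```text
t: 5.73
position: [0.5621, -0.0806, 0.2849]
eef_rot: [-0.0, -0.105, 0.994, -0.0]
wrist_force: [0.6, 0.9, -0.9]
opening: 0.0113
gripper_force: 39.8
```

{"api": "move_arm", "payload": {"steps": "0 0 -.06 0 0 0;0 0 -.12 0 0 0;0 0 -.18 0 0 0;0 0 -.24 0 0 0;0 0 -.29 0 0 0"}}

```text
t: 6.15
position: [0.5615, -0.0765, 0.1085]
eef_rot: [-0.001, -0.106, 0.994, 0.0]
wrist_force: [-0.1, -0.2, -1.7]
opening: 0.0114
gripper_force: 39.7
```

{"api": "move_arm", "payload": {"steps": "0 0 -.03 0 0 0;0 0 -.04 0 0 0;0 0 -.04 0 0 0;0 0 -.04 0 0 0;0 0 -.04 0 0 0"}}

```text
t: 6.57
position: [0.5632, -0.0774, 0.0893]
eef_rot: [0.001, -0.106, 0.994, -0.0]
wrist_force: [-0.3, -0.7, -0.9]
opening: 0.0118
gripper_force: 39.7
```

{"api": "move_arm", "payload": {"steps": "0 0 -.015 0 0 0;0 0 -.03 0 0 0;0 0 -.04 0 0 0;0 0 -.048 0 0 0;0 0 -.048 0 0 0"}}

```text
t: 6.98
position: [0.5619, -0.0776, 0.059]
eef_rot: [0.0, -0.106, 0.994, -0.0]
wrist_force: [-4.5, 0.8, 7.3]
opening: 0.0114
gripper_force: 41.2
```

{"api": "move_arm", "payload": {"steps": "0 0 0 0 0 0;0 0 -.002 0 0 0;0 0 -.002 0 0 0"}}

```text
t: 7.23
position: [0.5619, -0.0776, 0.059]
eef_rot: [0.0, -0.106, 0.994, -0.0]
wrist_force: [-7.2, 1.2, 16.1]
opening: 0.0115
gripper_force: 42.4
```

Contact is made. Release, rise, then go over the jar to look.

{"api": "move_arm", "payload": {"steps": "0 0 0 0 0 0;0 0 0 0 0 0;0 0 0 0 0 0;0 0 0 0 0 0;0 0 .03 0 0 0", "jaw": 0}}

```text
t: 7.65
position: [0.5603, -0.0773, 0.0718]
eef_rot: [-0.003, -0.106, 0.994, 0.001]
wrist_force: [-0.5, 0.1, -0.9]
opening: 0.0428
gripper_force: 0.0
```

{"api": "move_arm", "payload": {"steps": "0 0 .06 0 0 0;0 0 .13 0 0 0;0 0 .19 0 0 0;0 0 .25 0 0 0;0 0 .31 0 0 0"}}

```text
t: 8.07
position: [0.5619, -0.0775, 0.263]
eef_rot: [0.0, -0.106, 0.994, -0.0]
wrist_force: [0.5, 0.4, 1.1]
opening: 0.0425
gripper_force: 0.0
```

{"api": "move_arm", "payload": {"steps": "-.02 -.06 .06 0 0 -.13;-.05 -.12 .12 0 0 -.26;-.08 -.18 .14 0 0 -.4;-.1 -.23 .14 0 0 -.4;-.1 -.25 .14 0 0 -.4"}}

```text
t: 8.48
position: [0.5006, -0.2303, 0.3477]
eef_rot: [0.001, -0.0, 1.0, -0.001]
wrist_force: [0.2, 0.9, -0.6]
opening: 0.0427
gripper_force: 0.0
```

```bash
sed -i 's/,40).mean/,120).mean/' h.py
python3 - <<'E'
from h import *
i,b=shot('w3')
print(state()['q'].round(2),spot_in('lid_hex','wrist')[:2],spot_in('lid_square','wrist')[:2])
cv2.imwrite('pics/w3v.png',cv2.resize(b,(768,576)))
E
```

```text
8.53 [ 0.5006 -0.2327  0.3465] yaw 89.9
[-0.43  0.17  0.5   1.9  -0.   -0.43] [{'extent': [214.2, 177.4, 291.9, 249.9], 'confidence': 0.73}] [{'extent': [98.2, 179.0, 180.0, 262.2], 'confidence': 0.63}]
```

View pics/w3v.png

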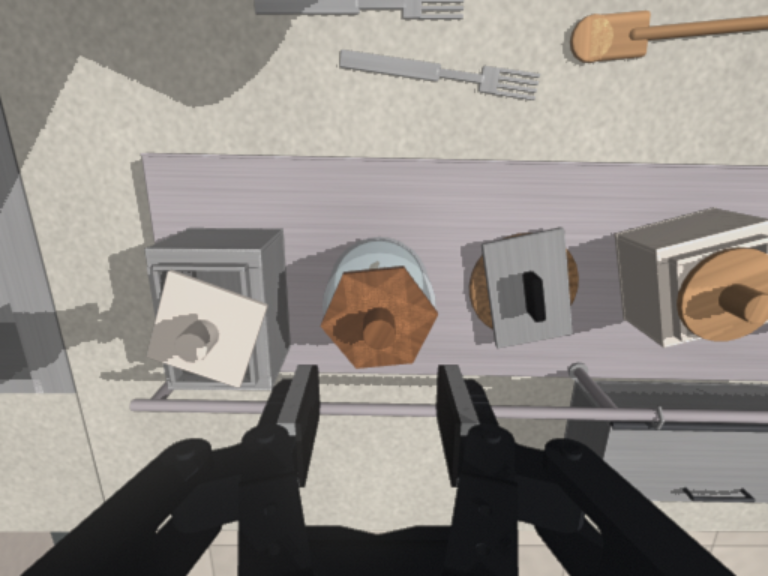

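The oblong lid lies flat on the trivet (525,285). The hex lid is on the jar (380,318), the square lid on the caddy (207,330), and the round lid on the crock (735,295).

Run:
```python
from h import *
i,b=load('w3')
c=ray(i,[[253,211]],.148)[0];print(c)
for a in (0,20,40): print('hexlid',fit(i,b,('hex',.086),c[0],c[1],a,.148,span=(.006,.006,15)))
c=ray(i,[[252,215]],.178)[0]
print('knob',fit(i,b,('circ',.026),c[0],c[1],0,.178))
c=ray(i,[[138,219]],.148)[0];print(c)
for a in (10,-20): print('sq',fit(i,b,('rect',.084,.084),c[0],c[1],a,.148))
print('obl',fit(i,b,('rect',.118,.082),.562,-.077,12,.057))
i,b=load('w2')
for d in (.08,.07):
  for a in (0,8,30): print('hexbox',d,fit(i,b,('hex',d),.547,.229,a,.12,span=(.005,.005,5)))
print('body',fit(i,b,('hex',.104),.547,.229,8,.036,span=(.004,.004,5)))
```

```text
[ 0.55469337 -0.23146514  0.148     ]
hexlid (array([ 0.5564, -0.2323,  5.8235]), np.float64(82.6))
hexlid (array([ 0.5564, -0.2323,  5.8248]), np.float64(82.6))
hexlid (array([ 0.5564, -0.2323,  5.8098]), np.float64(82.6))
knob (array([ 0.5475, -0.2328, -3.7337]), np.float64(32.1))
[ 0.56557275 -0.37659869  0.148     ]
sq (array([ 0.5744, -0.3687, -0.674 ]), np.float64(36.6))
sq (array([  0.5682,  -0.3788, -21.7333]), np.float64(88.2))
obl (array([ 0.5634, -0.0768, 11.6024]), np.float64(50.9))
hexbox 0.08 (array([0.5557, 0.2254, 8.0682]), np.float64(60.7))
hexbox 0.08 (array([0.5547, 0.2306, 6.7468]), np.float64(51.7))
hexbox 0.08 (array([0.5557, 0.2254, 8.0715]), np.float64(60.7))
hexbox 0.07 (array([0.5499, 0.2274, 7.7299]), np.float64(73.6))
hexbox 0.07 (array([0.5499, 0.2274, 7.6065]), np.float64(73.6))
hexbox 0.07 (array([0.5499, 0.2274, 7.5944]), np.float64(73.6))
body (array([0.5486, 0.2446, 2.6005]), np.float64(34.2))
```

{"api": "move_arm", "payload": {"steps": ".05 0 -.06 0 0 0;.093 0 -.13 0 0 0;.093 0 -.19 0 0 0;.093 0 -.23 0 0 0;.093 0 -.23 0 0 0"}}

```text
t: 9.1
position: [0.5562, -0.225, 0.1991]
eef_rot: [-0.005, -0.002, 1.0, 0.002]
wrist_force: [-1.0, 0.6, -2.1]
opening: 0.043
gripper_force: 0.0
```

{"api": "move_arm", "payload": {"steps": "0 0 0 0 0 0;0 0 0 0 0 0;0 0 0 0 0 0"}}

```text
t: 9.35
position: [0.5589, -0.2276, 0.2106]
eef_rot: [0.002, -0.001, 1.0, -0.001]
wrist_force: [0.3, -0.4, 0.1]
opening: 0.0428
gripper_force: 0.0
```

{"api": "move_arm", "payload": {"steps": "-.004 -.008 -.05 0 0 0;-.004 -.008 -.08 0 0 0;-.004 -.008 -.097 0 0 0;-.004 -.008 -.097 0 0 0;-.004 -.008 -.097 0 0 0"}}

```text
t: 9.77
position: [0.5559, -0.2325, 0.1506]
eef_rot: [0.001, -0.001, 1.0, -0.0]
wrist_force: [-0.2, 0.3, 0.7]
opening: 0.0426
gripper_force: 0.0
```

{"api": "move_arm", "payload": {"steps": "0 0 0 0 0 0;0 0 0 0 0 0;0 0 0 0 0 0"}}

```text
t: 10.02
position: [0.5561, -0.2325, 0.1504]
eef_rot: [0.001, -0.001, 1.0, -0.0]
wrist_force: [-0.8, 0.6, -0.0]
opening: 0.0427
gripper_force: 0.0
```

{"api": "move_arm", "payload": {"steps": "0 0 0 0 0 0;0 0 0 0 0 0;0 0 0 0 0 0;0 0 0 0 0 0;0 0 0 0 0 0", "jaw": -1, "force": 40}}

```text
t: 10.43
position: [0.5558, -0.2325, 0.1498]
eef_rot: [0.001, -0.001, 1.0, -0.0]
wrist_force: [-0.4, -0.2, 5.3]
opening: 0.0246
gripper_force: 39.3
```

{"api": "move_arm", "payload": {"steps": "0 0 .02 0 0 0;0 0 .05 0 0 0;0 0 .1 0 0 0;0 0 .16 0 0 0;0 0 .22 0 0 0"}}

```text
t: 10.85
position: [0.5548, -0.232, 0.2825]
eef_rot: [-0.001, -0.001, 1.0, 0.0]
wrist_force: [1.0, -1.1, 0.7]
opening: 0.0248
gripper_force: 39.3
```

{"api": "move_arm", "payload": {"steps": "0 .06 .02 0 0 0;0 .12 .02 0 0 0;0 .18 .02 0 0 0;0 .24 .02 0 0 0;0 .3 .02 0 0 0"}}

```text
t: 11.27
position: [0.5551, -0.0508, 0.2936]
eef_rot: [-0.0, -0.001, 1.0, 0.0]
wrist_force: [0.6, -0.2, -0.7]
opening: 0.0245
gripper_force: 39.5
```

{"api": "move_arm", "payload": {"steps": "0 .06 0 0 0 0;0 .12 0 0 0 0;0 .18 0 0 0 0;0 .22 0 0 0 0;0 .22 0 0 0 0"}}

```text
t: 11.68
position: [0.5551, 0.0837, 0.2932]
eef_rot: [-0.0, -0.003, 1.0, 0.001]
wrist_force: [-0.4, -0.3, -1.0]
opening: 0.025
gripper_force: 39.5
```

{"api": "move_arm", "payload": {"steps": "0 0 0 0 0 0;0 0 0 0 0 0"}}

```text
t: 11.85
position: [0.5554, 0.0795, 0.2933]
eef_rot: [-0.0, -0.001, 1.0, -0.0]
wrist_force: [-0.8, 0.2, -1.3]
opening: 0.0248
gripper_force: 39.5
```

Run:
```python
from h import *
i,b=shot('w4')
for d in (.08,.07):
  for a in (0,8): print('hexbox',d,fit(i,b,('hex',d),.55,.2274,a,.12,span=(.004,.004,5)))
x,y,_=state()['position']; z=state()['position'][2]
for zz in (z-.0025,): print('held plate',fit(i,b,('hex',.086),x,y,6,zz,span=(.004,.004,5)),x,y)
def dr(P,p,z,c):
    t=np.radians(p[2]);W=P@np.array([[np.cos(t),np.sin(t)],[-np.sin(t),np.cos(t)]])+p[:2]
    cv2.polylines(b,[(proj(i,np.c_[W,np.full(len(W),z)])*16).astype(int)],True,c,1,cv2.LINE_AA,4)
v=b.copy()
dr(poly('hex',.07),(.55,.2274,7.7),.12,(0,255,0));dr(poly('hex',.08),(.55,.2274,7.7),.12,(255,0,0));dr(poly('hex',.104),(.55,.2274,7.7),.035,(0,0,255))
cv2.imwrite('pics/w4v.png',cv2.resize(b,(768,576)))
```

```text
11.9 [0.5555 0.079  0.2933] yaw 90.06
hexbox 0.08 (array([0.5557, 0.2253, 7.8306]), np.float64(61.3))
hexbox 0.08 (array([0.5557, 0.2253, 7.8314]), np.float64(61.3))
hexbox 0.07 (array([0.5499, 0.2274, 7.7873]), np.float64(80.0))
hexbox 0.07 (array([0.5499, 0.2274, 7.7933]), np.float64(80.0))
held plate (array([0.5581, 0.0788, 6.0718]), np.float64(81.3)) 0.5555599499376974 0.07872827721204188
```

View pics/w4v.png

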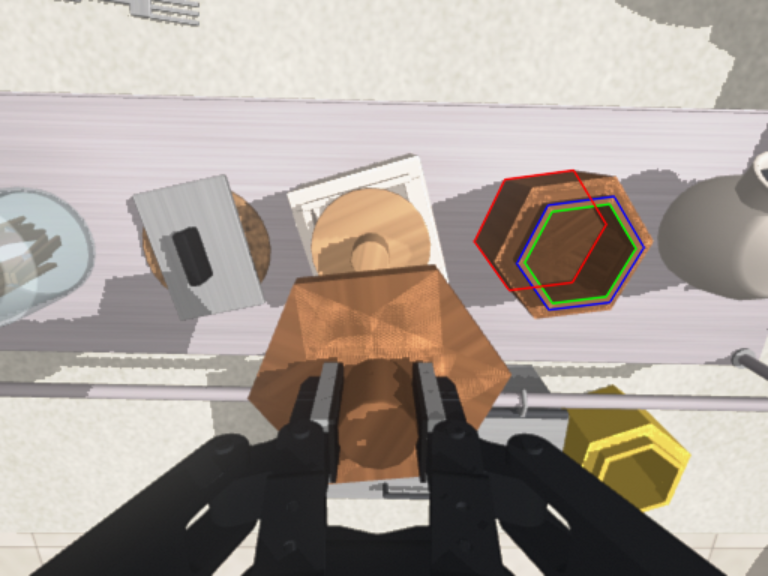

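Run:
```python
from h import *
i,b=load('w2')
print('held',fit(i,b,('rect',.118,.082),.5454,.0856,12,.2853-.0025,span=(.004,.004,3)))
print('near edge rows', proj(i,[[.5454-.059*np.cos(.209),.0856-.059*np.sin(.209),.2828]]))
```

```text
held (array([ 0.5453,  0.0857, 11.7242]), np.float64(58.8))
near edge rows [[252.16703408 148.23808775]]
```

Run:
```python
from h import *
i,b=load('w4')
t=np.radians(5.9)
for c in (.556,.5581):
  for z in (.2908,.2828):
    m=np.array([c,.0788])-.043*np.array([np.cos(t),np.sin(t)]); print(c,z,proj(i,[[*m,z]]).round(1))
col=int(proj(i,[[.515,.0745,.29]])[0,0]);print(col)
print(b[170:200,col].tolist())
cv2.imwrite('pics/w4c.png',cv2.resize(b[165:330,160:345],None,fx=3.5,fy=3.5,interpolation=cv2.INTER_CUBIC))
```

```text
0.556 0.2908 [[243.  180.7]]
0.556 0.2828 [[243.4 176.6]]
0.5581 0.2908 [[243.  184.6]]
0.5581 0.2828 [[243.4 180.3]]
243
[[129, 173, 222], [128, 173, 222], [129, 173, 221], [128, 173, 221], [127, 173, 220], [127, 173, 221], [127, 172, 220], [126, 171, 220], [127, 172, 221], [126, 171, 220], [92, 125, 165], [55, 77, 106], [47, 65, 93], [46, 65, 93], [53, 76, 108], [70, 103, 149], [72, 106, 154], [72, 105, 153], [72, 106, 153], [72, 105, 153], [72, 105, 153], [72, 106, 153], [72, 105, 153], [71, 105, 152], [71, 105, 153], [71, 105, 153], [71, 105, 153], [71, 105, 152], [71, 105, 153], [71, 105, 153]]
```

View pics/w4c.png

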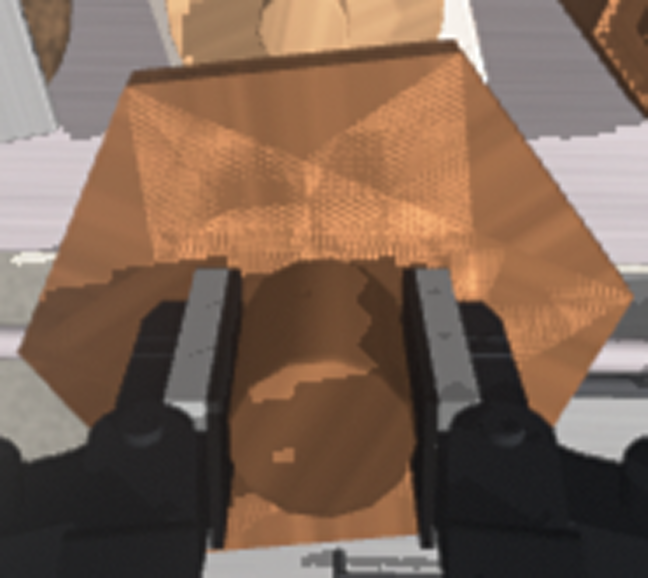

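Run:
```python
from h import *
i,b=load('w3')
t=np.radians(5.83);u=np.array([np.cos(t),np.sin(t)])
for sgn in (-1,1):
  for c in (.5564,.5581):
    for z in (.148,.140):
      print(sgn,c,z,proj(i,[[*(np.array([c,-.2323])+sgn*.043*u),z]]).round(1))
a=proj(i,[[*(np.array([.5564,-.2323])-.043*u),.148]])[0].round().astype(int);print(b[a[1]-7:a[1]+8,a[0]].tolist())
a=proj(i,[[*(np.array([.5564,-.2323])+.043*u),.148]])[0].round().astype(int);print(b[a[1]-7:a[1]+8,a[0]].tolist())
```

```text
-1 0.5564 0.148 [[248.7 179.3]]
-1 0.5564 0.14 [[248.8 177.5]]
-1 0.5581 0.148 [[248.7 180.7]]
-1 0.5581 0.14 [[248.8 178.9]]
1 0.5564 0.148 [[255.7 242.8]]
1 0.5564 0.14 [[255.6 239.9]]
1 0.5581 0.148 [[255.7 244. ]]
1 0.5581 0.14 [[255.6 241. ]]
[[186, 184, 173], [185, 182, 172], [180, 177, 169], [140, 146, 144], [127, 135, 137], [130, 137, 139], [129, 137, 138], [69, 77, 90], [48, 62, 86], [62, 85, 122], [64, 89, 127], [64, 89, 127], [64, 89, 127], [64, 89, 127], [64, 89, 127]]
[[63, 90, 129], [63, 89, 129], [62, 89, 129], [63, 89, 129], [63, 90, 130], [63, 89, 131], [61, 89, 130], [75, 97, 134], [155, 155, 166], [167, 164, 172], [167, 163, 172], [166, 163, 171], [163, 160, 167], [161, 167, 173], [176, 187, 192]]
```

{"api": "move_arm", "payload": {"steps": "-.013 .06 0 0 0 .06;-.013 .12 0 0 0 .06;-.013 .18 0 0 0 .06;-.013 .235 0 0 0 .06;-.013 .247 0 0 0 .06"}}

```text
t: 12.37
position: [0.5476, 0.2307, 0.2925]
eef_rot: [-0.0, -0.017, 1.0, 0.0]
wrist_force: [0.7, 0.2, -1.2]
opening: 0.0245
gripper_force: 39.6
```

{"api": "move_arm", "payload": {"steps": "0 0 -.06 0 0 0;0 0 -.12 0 0 0;0 0 -.18 0 0 0;0 0 -.215 0 0 0;0 0 -.215 0 0 0"}}

```text
t: 12.78
position: [0.546, 0.2258, 0.1588]
eef_rot: [-0.004, -0.016, 1.0, -0.002]
wrist_force: [-0.7, -0.9, -1.4]
opening: 0.025
gripper_force: 39.7
```

{"api": "move_arm", "payload": {"steps": "0 0 0 0 0 0;0 0 0 0 0 0;0 0 0 0 0 0"}}

```text
t: 13.03
position: [0.5488, 0.2277, 0.1667]
eef_rot: [0.002, -0.016, 1.0, 0.001]
wrist_force: [-0.3, -0.1, -0.9]
opening: 0.025
gripper_force: 39.7
```

```bash
python3 -c "
from h import *
print(state()['position'],yaw())"
```

```text
[0.5488046  0.22773485 0.16666297] 91.88785718598295
```

{"api": "move_arm", "payload": {"steps": "-.001 0 -.02 0 0 0;-.001 0 -.04 0 0 0;-.001 0 -.053 0 0 0;-.001 0 -.058 0 0 0;-.001 0 -.06 0 0 0"}}

```text
t: 13.45
position: [0.5472, 0.2278, 0.1298]
eef_rot: [0.001, -0.017, 1.0, 0.0]
wrist_force: [-5.9, -3.2, 17.8]
opening: 0.0248
gripper_force: 41.2
```

{"api": "move_arm", "payload": {"steps": "0 0 0 0 0 0;0 0 -.001 0 0 0;0 0 -.001 0 0 0"}}

```text
t: 13.7
position: [0.5472, 0.2278, 0.1298]
eef_rot: [0.001, -0.017, 1.0, 0.0]
wrist_force: [-6.1, -3.0, 12.3]
opening: 0.0247
gripper_force: 41.0
```

{"api": "move_arm", "payload": {"steps": "0 0 0 0 0 0;0 0 0 0 0 0;0 0 0 0 0 0;0 0 0 0 0 0;0 0 .03 0 0 0", "jaw": 0}}

```text
t: 14.12
position: [0.5458, 0.2273, 0.142]
eef_rot: [-0.003, -0.017, 1.0, -0.001]
wrist_force: [-0.1, 0.3, -0.8]
opening: 0.0426
gripper_force: 0.0
```

{"api": "move_arm", "payload": {"steps": "0 0 .06 0 0 0;0 0 .12 0 0 0;-.05 -.06 .18 0 0 -.06;-.08 -.12 .24 0 0 -.06;-.08 -.13 .3 0 0 -.06"}}

```text
t: 14.53
position: [0.5008, 0.1565, 0.3072]
eef_rot: [-0.002, -0.001, 1.0, -0.001]
wrist_force: [-0.5, -0.5, -0.3]
opening: 0.0426
gripper_force: 0.0
```

{"api": "move_arm", "payload": {"steps": "0 0 0 0 0 0;0 0 0 0 0 0;0 0 0 0 0 0"}}

```text
t: 14.78
position: [0.5031, 0.1582, 0.307]
eef_rot: [0.0, -0.001, 1.0, 0.0]
wrist_force: [0.7, 0.0, 0.4]
opening: 0.0425
gripper_force: 0.0
```

```bash
cat >> h.py <<'E'
def outline(i,b,shape,p,z,c):
    P=poly(*shape);t=np.radians(p[2]);W=P@np.array([[np.cos(t),np.sin(t)],[-np.sin(t),np.cos(t)]])+p[:2]
    cv2.polylines(b,[(proj(i,np.c_[W,np.full(len(W),z)])*16).astype(int)],True,c,1,cv2.LINE_AA,4)
E
python3 - <<'E'
from h import *
i,b=shot('w5')
p,s=fit(i,b,('hex',.086),.55,.2274,8,.128);print('hexlid',p,s)
q,s=fit(i,b,('circ',.086),.5424,.0748,0,.128);print('round',q,s)
k,s=fit(i,b,('circ',.026),.5434,.0748,0,.158);print('knob',k,s)
c,s=fit(i,b,('rect',.08,.08),.5474,.0739,15.6,.12);print('crock',c,s)
v=b.copy()
outline(i,v,('hex',.086),p,.128,(0,255,0));outline(i,v,('hex',.104),(.55,.2274,7.8),.035,(0,0,255))
outline(i,v,('circ',.086),q,.128,(0,255,0));outline(i,v,('circ',.026),k,.158,(0,255,0));outline(i,v,('rect',.08,.08),c,.12,(255,0,0))
cv2.imwrite('pics/w5v.png',cv2.resize(v,(800,600),interpolation=cv2.INTER_CUBIC))
E
```

```text
14.83 [0.5029 0.1583 0.3062] yaw 90.15
hexlid [0.5493 0.2279 7.8664] 50.6
round [0.5425 0.0747 0.2315] 66.1
knob [0.5344 0.0802 5.9489] 40.2
crock [ 0.5387  0.0749 15.5857] 57.1
```

View pics/w5v.png

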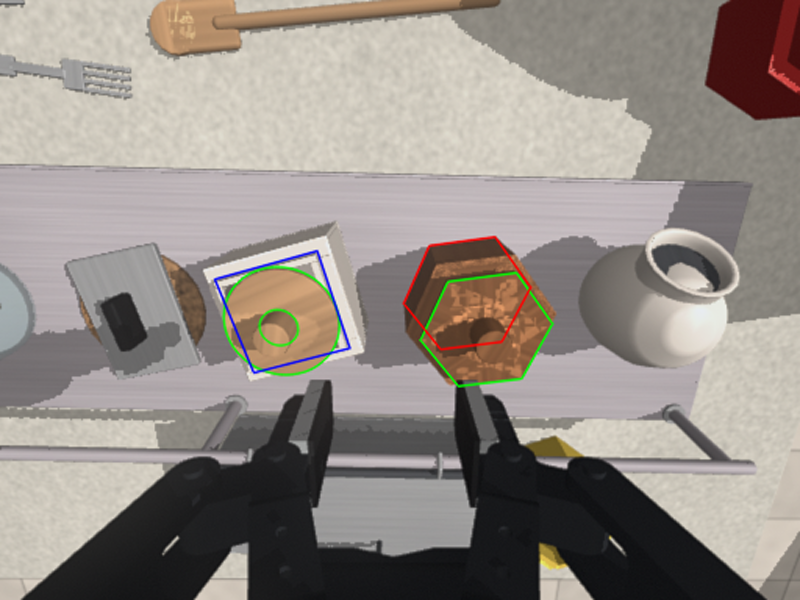

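Hex lid seated on the hexbox (480,330), its outline matching the box. Next the round lid at (282,322).

{"api": "move_arm", "payload": {"steps": ".03 -.06 0 0 0 0;.067 -.12 -.04 0 0 0;.067 -.139 -.1 0 0 0;.067 -.139 -.16 0 0 0;.067 -.139 -.22 0 0 0"}}

```text
t: 15.3
position: [0.5427, 0.0738, 0.1718]
eef_rot: [-0.001, -0.0, 1.0, -0.0]
wrist_force: [0.3, 0.3, 0.2]
opening: 0.0424
gripper_force: 0.0
```

{"api": "move_arm", "payload": {"steps": "0 0 0 0 0 0;0 0 0 0 0 0;0 0 0 0 0 0"}}

```text
t: 15.55
position: [0.5435, 0.0752, 0.1772]
eef_rot: [0.001, -0.001, 1.0, 0.0]
wrist_force: [1.5, 0.1, 0.8]
opening: 0.0427
gripper_force: 0.0
```

{"api": "move_arm", "payload": {"steps": "0 -.001 -.04 0 0 0;0 -.001 -.065 0 0 0;0 -.001 -.077 0 0 0;0 -.001 -.077 0 0 0;0 -.001 -.077 0 0 0"}}

```text
t: 15.97
position: [0.5438, 0.0744, 0.1312]
eef_rot: [0.001, -0.001, 1.0, 0.0]
wrist_force: [-0.2, -0.5, 0.1]
opening: 0.0427
gripper_force: 0.0
```

{"api": "move_arm", "payload": {"steps": "0 0 0 0 0 0;0 0 0 0 0 0"}}

```text
t: 16.13
position: [0.5437, 0.0743, 0.1309]
eef_rot: [0.001, -0.001, 1.0, 0.0]
wrist_force: [0.4, -0.0, 0.7]
opening: 0.0426
gripper_force: 0.0
```

{"api": "move_arm", "payload": {"steps": "0 0 0 0 0 0;0 0 0 0 0 0;0 0 0 0 0 0;0 0 0 0 0 0;0 0 0 0 0 0", "jaw": -1}}

```text
t: 16.55
position: [0.5433, 0.0741, 0.1302]
eef_rot: [0.001, -0.001, 1.0, 0.0]
wrist_force: [-0.7, 0.1, 5.3]
opening: 0.0249
gripper_force: 39.1
```

{"api": "move_arm", "payload": {"steps": "0 0 .02 0 0 0;0 0 .05 0 0 0;0 0 .1 0 0 0;0 0 .17 0 0 0;0 0 .24 0 0 0"}}

```text
t: 16.97
position: [0.5421, 0.0739, 0.2741]
eef_rot: [-0.001, -0.001, 1.0, -0.0]
wrist_force: [0.8, -0.1, -0.3]
opening: 0.0251
gripper_force: 39.3
```

{"api": "move_arm", "payload": {"steps": "0 -.06 .03 0 0 0;0 -.12 .03 0 0 0;0 -.18 .03 0 0 0;0 -.22 .03 0 0 0;0 -.22 .03 0 0 0"}}

```text
t: 17.38
position: [0.5427, -0.0617, 0.2911]
eef_rot: [0.0, 0.001, 1.0, -0.001]
wrist_force: [0.8, 0.0, -1.0]
opening: 0.0247
gripper_force: 39.5
```

{"api": "move_arm", "payload": {"steps": "0 0 0 0 0 0;0 0 0 0 0 0;0 0 0 0 0 0"}}

```text
t: 17.63
position: [0.5429, -0.0571, 0.2908]
eef_rot: [-0.0, -0.002, 1.0, 0.0]
wrist_force: [-0.1, 0.0, -1.6]
opening: 0.025
gripper_force: 39.5
```

Run:
```python
from h import *
i,b=shot('w6');x,y,z=state()['position']
print('held',fit(i,b,('circ',.086),x,y,0,z-.0025,span=(.004,.004,3)),x,y)
js=spot_in('jar','wrist')[:2];print(js)
v=b.copy()
for d,g in ((.078,(255,0,0)),(.07,(0,255,0))):
  p,s=fit(i,b,('circ',d),.556,-.232,0,.14,span=(.01,.01,1));print('jar',d,p,s);outline(i,v,('circ',d),p,.14,g)
for d,g in ((.08,(255,0,0)),(.07,(0,255,0))):
  p,s=fit(i,b,('rect',d,d),.543,.074,15.6,.12);print('crock',d,p,s);outline(i,v,('rect',d,d),p,.12,g)
cv2.imwrite('pics/w6v.png',cv2.resize(v,(800,600),interpolation=cv2.INTER_CUBIC))
```

```text
17.68 [ 0.543  -0.057   0.2907] yaw 90.21
held (array([ 0.5439, -0.0571,  3.1604]), np.float64(70.8)) 0.5429821512136589 -0.056968460487591126
[{'extent': [48.2, 136.2, 160.0, 228.3], 'confidence': 0.64}]
jar 0.078 [ 0.5601 -0.2318 -1.2389] 56.9
jar 0.07 [ 0.56   -0.232   1.7856] 54.2
crock 0.08 [ 0.544   0.0787 15.526 ] 97.3
crock 0.07 [ 0.541   0.073  15.6371] 114.7
```

View pics/w6v.png

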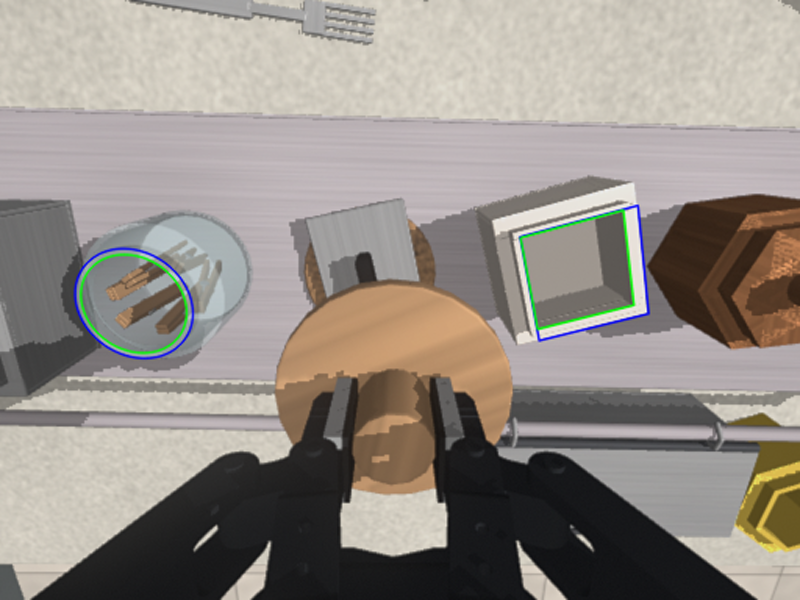

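Jar rim circles fit at (135,302), mouth of the crock at (580,270), round lid held centrally. Placing it on the jar.

{"api": "move_arm", "payload": {"steps": ".027 -.06 0 0 0 0;.027 -.12 0 0 0 0;.027 -.18 0 0 0 0;.027 -.24 0 0 0 0;.027 -.291 0 0 0 0"}}

```text
t: 18.2
position: [0.5592, -0.234, 0.2904]
eef_rot: [-0.0, -0.001, 1.0, -0.0]
wrist_force: [0.7, -0.5, -0.0]
opening: 0.0248
gripper_force: 39.6
```

{"api": "move_arm", "payload": {"steps": "0 0 -.06 0 0 0;0 0 -.12 0 0 0;0 0 -.17 0 0 0;0 0 -.17 0 0 0;0 0 -.17 0 0 0"}}

```text
t: 18.62
position: [0.5585, -0.2317, 0.1878]
eef_rot: [-0.001, -0.001, 1.0, 0.001]
wrist_force: [0.1, -0.4, 0.3]
opening: 0.0247
gripper_force: 39.7
```

{"api": "move_arm", "payload": {"steps": "0 0 0 0 0 0;0 0 0 0 0 0;0 0 0 0 0 0"}}

```text
t: 18.87
position: [0.5602, -0.2326, 0.1911]
eef_rot: [0.002, -0.001, 1.0, -0.001]
wrist_force: [0.4, 0.2, -0.8]
opening: 0.025
gripper_force: 39.7
```

{"api": "move_arm", "payload": {"steps": "-.001 .001 -.025 0 0 0;-.001 .001 -.045 0 0 0;-.001 .001 -.058 0 0 0;-.001 .001 -.065 0 0 0;-.001 .001 -.068 0 0 0"}}

```text
t: 19.28
position: [0.5585, -0.2318, 0.1501]
eef_rot: [0.001, -0.001, 1.0, -0.0]
wrist_force: [-9.0, 3.8, 25.7]
opening: 0.0249
gripper_force: 42.1
```

{"api": "move_arm", "payload": {"steps": "0 0 0 0 0 0;0 0 -.001 0 0 0;0 0 -.001 0 0 0"}}

```text
t: 19.53
position: [0.5585, -0.2318, 0.1502]
eef_rot: [0.001, -0.001, 1.0, -0.0]
wrist_force: [-6.4, 3.1, 16.8]
opening: 0.0247
gripper_force: 41.4
```

Seated. Release and go to view the square lid.

{"api": "move_arm", "payload": {"steps": "0 0 0 0 0 0;0 0 0 0 0 0;0 0 0 0 0 0;0 0 0 0 0 0;0 0 .03 0 0 0", "jaw": 0}}

```text
t: 19.95
position: [0.5574, -0.2314, 0.1616]
eef_rot: [-0.003, -0.001, 1.0, 0.001]
wrist_force: [0.2, 0.1, -0.4]
opening: 0.0429
gripper_force: 0.0
```

{"api": "move_arm", "payload": {"steps": "0 0 .06 0 0 0;0 0 .12 0 0 0;-.05 -.06 .18 0 0 0;-.1 -.12 .24 0 0 0;-.1 -.14 .26 0 0 0"}}

```text
t: 20.37
position: [0.5004, -0.3104, 0.3168]
eef_rot: [-0.0, -0.002, 1.0, 0.0]
wrist_force: [1.1, -0.4, 0.3]
opening: 0.0428
gripper_force: 0.0
```

{"api": "move_arm", "payload": {"steps": "0 0 0 0 0 0;0 0 0 0 0 0;0 0 0 0 0 0"}}

```text
t: 20.62
position: [0.5018, -0.3103, 0.3146]
eef_rot: [-0.0, -0.001, 1.0, 0.0]
wrist_force: [-0.6, -0.5, -0.4]
opening: 0.0425
gripper_force: 0.0
```

Run:
```python
from h import *
i,b=shot('w7');v=b.copy()
p,s=fit(i,b,('circ',.086),.56,-.232,0,.148);print('round',p,s);outline(i,v,('circ',.086),p,.148,(0,255,0))
outline(i,v,('circ',.104),(.56,-.2319,0),.035,(0,0,255))
p,s=fit(i,b,('rect',.084,.084),.5682,-.3788,-21.7,.148);print('sq',p,s);outline(i,v,('rect',.084,.084),p,.148,(0,255,0))
p,s=fit(i,b,('circ',.026),p[0],p[1],0,.178);print('knob',p,s)
for a,z in (((.112,.076),.14),((.104,.068),.14)):
  p,s=fit(i,b,('rect',*a),.5682,-.38,0,z,span=(.008,.008,5));print('caddy',p,s);outline(i,v,('rect',*a),p,z,(255,0,0))
cv2.imwrite('pics/w7v.png',cv2.resize(v,(800,600),interpolation=cv2.INTER_CUBIC))
```

```text
20.67 [ 0.5018 -0.3098  0.3141] yaw 90.18
round [ 0.5574 -0.2331  2.9891] 53.2
sq [  0.5683  -0.3792 -21.6087] 90.1
knob [ 0.5689 -0.3798 -0.2823] 72.5
caddy [ 0.5656 -0.3818 -0.6728] 40.5
caddy [ 0.5653 -0.3813 -0.9156] 38.0
```

View pics/w7v.png

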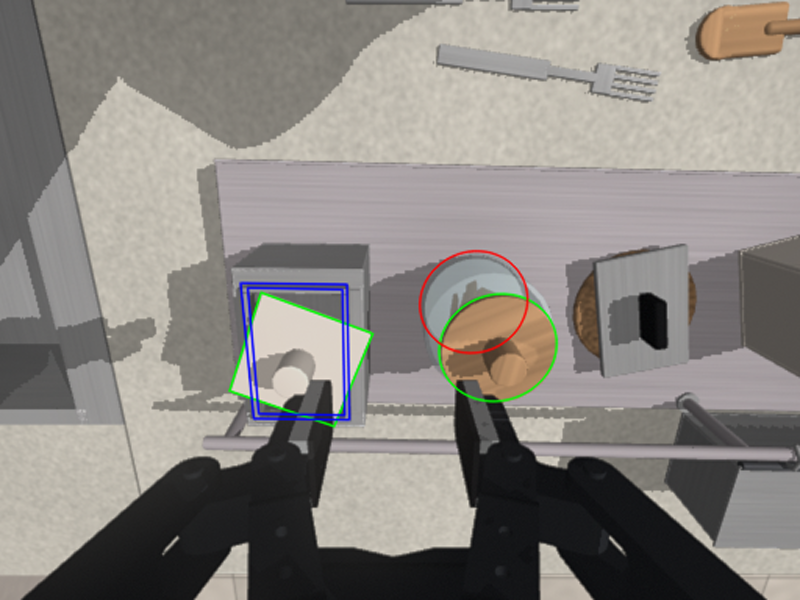

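Round lid sits on the jar (498,348), and the square lid's outline on the caddy fits at (302,358). Gripping the square lid's knob.

{"api": "move_arm", "payload": {"steps": ".05 -.05 0 0 0 0;.1 -.1 -.04 0 0 0;.111 -.116 -.1 0 0 0;.111 -.116 -.16 0 0 0;.111 -.116 -.2 0 0 0"}}

```text
t: 21.13
position: [0.5684, -0.3789, 0.1884]
eef_rot: [-0.003, -0.002, 1.0, 0.002]
wrist_force: [-0.8, 0.3, -0.2]
opening: 0.0426
gripper_force: 0.0
```

{"api": "move_arm", "payload": {"steps": "0 0 0 0 0 0;0 0 0 0 0 0;0 0 0 0 0 0;0 0 0 0 0 0"}}

```text
t: 21.47
position: [0.569, -0.3798, 0.1985]
eef_rot: [0.002, -0.001, 1.0, -0.001]
wrist_force: [-0.0, -0.0, -0.2]
opening: 0.0429
gripper_force: 0.0
```

{"api": "move_arm", "payload": {"steps": "-.001 .001 -.04 0 0 0;-.001 .001 -.065 0 0 0;-.001 .001 -.078 0 0 0;-.001 .001 -.079 0 0 0;-.001 .001 -.079 0 0 0"}}

```text
t: 21.88
position: [0.5679, -0.3794, 0.1494]
eef_rot: [0.001, -0.001, 1.0, -0.0]
wrist_force: [0.6, -0.1, 0.2]
opening: 0.0427
gripper_force: 0.0
```

{"api": "move_arm", "payload": {"steps": "0 0 0 0 0 0;0 0 0 0 0 0"}}

```text
t: 22.05
position: [0.5681, -0.3796, 0.1497]
eef_rot: [0.001, -0.001, 1.0, -0.001]
wrist_force: [-0.6, 0.2, -0.2]
opening: 0.0427
gripper_force: 0.0
```

{"api": "move_arm", "payload": {"steps": "0 0 0 0 0 0;0 0 0 0 0 0;0 0 0 0 0 0;0 0 0 0 0 0;0 0 0 0 0 0", "jaw": -1}}

```text
t: 22.47
position: [0.5679, -0.3796, 0.1492]
eef_rot: [0.001, -0.001, 1.0, -0.001]
wrist_force: [0.3, -1.5, 4.5]
opening: 0.0249
gripper_force: 39.3
```

{"api": "move_arm", "payload": {"steps": "0 0 .02 0 0 0;0 0 .05 0 0 0;0 0 .1 0 0 0;0 0 .17 0 0 0;0 0 .23 0 0 0"}}

```text
t: 22.88
position: [0.5669, -0.3788, 0.2873]
eef_rot: [-0.001, -0.001, 1.0, 0.0]
wrist_force: [0.6, -0.5, -0.4]
opening: 0.0248
gripper_force: 39.7
```

{"api": "move_arm", "payload": {"steps": "-.01 .06 0 0 0 0;-.02 .12 0 0 0 0;-.04 .18 0 0 0 0;-.04 .24 0 0 0 0;-.04 .3 0 0 0 0"}}

```text
t: 23.3
position: [0.5428, -0.1978, 0.2858]
eef_rot: [-0.0, -0.001, 1.0, 0.0]
wrist_force: [-0.0, -0.5, -1.5]
opening: 0.0245
gripper_force: 39.8
```

{"api": "move_arm", "payload": {"steps": "0 .06 0 0 0 0;0 .11 0 0 0 0;0 .15 0 0 0 0;0 .15 0 0 0 0;0 .15 0 0 0 0"}}

```text
t: 23.72
position: [0.5435, -0.108, 0.286]
eef_rot: [-0.0, -0.002, 1.0, 0.0]
wrist_force: [-0.1, -0.6, -2.3]
opening: 0.0246
gripper_force: 39.9
```

{"api": "move_arm", "payload": {"steps": "0 0 0 0 0 0;0 0 0 0 0 0;0 0 0 0 0 0"}}

```text
t: 23.97
position: [0.5436, -0.1102, 0.2858]
eef_rot: [-0.0, -0.0, 1.0, -0.0]
wrist_force: [-0.8, -0.1, -2.7]
opening: 0.0246
gripper_force: 39.9
```

Run:
```python
from h import *
i,b=shot('w8');x,y,z=state()['position'];v=b.copy()
p,s=fit(i,b,('rect',.084,.084),x,y,-21.6,z-.0025,span=(.004,.004,4));print('held',p,s,x,y,z);outline(i,v,('rect',.084,.084),p,z-.0025,(0,255,0))
for a in (.08,.07):
  p,s=fit(i,b,('rect',a,a),.541,.073,15.6,.12,span=(.003,.003,4));print('crock',p,s);outline(i,v,('rect',a,a),p,.12,(0,255,0))
for d in (.0860,):
  p,s=fit(i,b,('circ',d),.56,-.232,0,.148,span=(.004,.004,4));print('round',p,s);outline(i,v,('circ',d),p,.148,(0,255,0))
for a,sz in ((.14,(.104,.068)),(.14,(.112,.076))):
  p,s=fit(i,b,('rect',*sz),.566,-.381,-1,a,span=(.004,.004,4));print('caddy',p,s);outline(i,v,('rect',*sz),p,a,(255,0,0))
cv2.imwrite('pics/w8v.png',cv2.resize(v,(800,600),interpolation=cv2.INTER_CUBIC))
```

```text
24.02 [ 0.5435 -0.1101  0.2858] yaw 90.06
held [  0.5452  -0.1096 -22.0305] 65.8 0.5435664433651547 -0.11003590427758278 0.28589283355584877
crock [ 0.5446  0.075  15.6104] 96.4
crock [ 0.541   0.073  15.5119] 115.8
round [ 0.5582 -0.2304  0.9103] 74.3
caddy [ 0.5694 -0.3812  0.0305] 35.6
caddy [ 0.5741 -0.3852  0.517 ] 39.1
```

View pics/w8v.png

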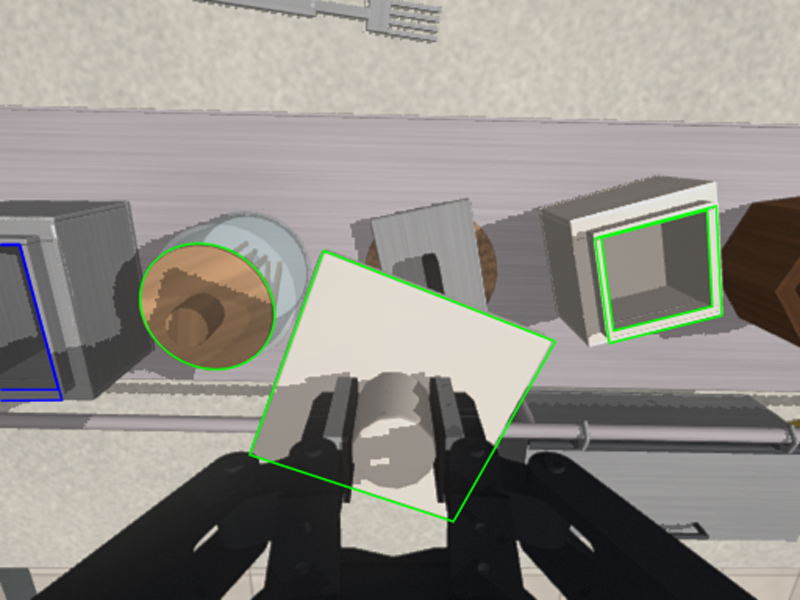

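{"api": "move_arm", "payload": {"steps": "-.005 .05 0 0 0 .2;-.005 .1 0 0 0 .4;-.005 .15 0 0 0 .6;-.005 .2 0 0 0 .624;-.005 .22 0 0 0 .624"}}

```text
t: 24.48
position: [0.5405, 0.0251, 0.2861]
eef_rot: [0.0, -0.165, 0.986, 0.0]
wrist_force: [-0.1, 0.2, -1.8]
opening: 0.0249
gripper_force: 40.1
```

{"api": "move_arm", "payload": {"steps": "0 .04 0 0 0 .2;0 .084 0 0 0 .4;0 .084 -.05 0 0 .6;0 .084 -.1 0 0 .624;0 .084 -.15 0 0 .624"}}

```text
t: 24.9
position: [0.5409, 0.0731, 0.1952]
eef_rot: [0.001, -0.323, 0.947, -0.0]
wrist_force: [1.3, 0.1, -2.1]
opening: 0.0249
gripper_force: 40.2
```

{"api": "move_arm", "payload": {"steps": "0 0 -.05 0 0 0;0 0 -.05 0 0 0;0 0 -.05 0 0 0;0 0 -.05 0 0 0;0 0 -.05 0 0 0"}}

```text
t: 25.32
position: [0.5417, 0.073, 0.1687]
eef_rot: [0.002, -0.322, 0.947, -0.0]
wrist_force: [-0.5, -0.2, -2.0]
opening: 0.025
gripper_force: 40.0
```

```bash
python3 -c "
from h import *
print(state()['position'],yaw())"
```

```text
[0.54171479 0.07302286 0.1686949 ] 127.5353371895559
```

{"api": "move_arm", "payload": {"steps": "-.001 -.001 -.025 0 0 0;-.001 -.001 -.045 0 0 0;-.001 -.001 -.058 0 0 0;-.001 -.001 -.063 0 0 0;-.001 -.001 -.066 0 0 0"}}

```text
t: 25.73
position: [0.5401, 0.0725, 0.129]
eef_rot: [0.001, -0.322, 0.947, -0.0]
wrist_force: [-10.7, -2.9, 28.0]
opening: 0.0246
gripper_force: 43.1
```

{"api": "move_arm", "payload": {"steps": "0 0 0 0 0 0;0 0 0 0 0 0;0 0 -.001 0 0 0"}}

```text
t: 25.98
position: [0.5401, 0.0725, 0.129]
eef_rot: [0.001, -0.322, 0.947, -0.0]
wrist_force: [-11.0, -3.0, 22.8]
opening: 0.0249
gripper_force: 42.4
```

{"api": "move_arm", "payload": {"steps": "0 0 0 0 0 0;0 0 0 0 0 0;0 0 0 0 0 0;0 0 0 0 0 0;0 0 .03 0 0 0", "jaw": 0}}

```text
t: 26.4
position: [0.5387, 0.0724, 0.1409]
eef_rot: [-0.002, -0.322, 0.947, 0.0]
wrist_force: [0.4, 0.6, 0.3]
opening: 0.0427
gripper_force: 0.0
```

{"api": "move_arm", "payload": {"steps": "0 0 .06 0 0 0;0 0 .12 0 0 0;-.04 -.04 .18 0 0 -.2;-.07 -.08 .24 0 0 -.4;-.07 -.12 .3 0 0 -.6"}}

```text
t: 26.82
position: [0.4972, 0.008, 0.3141]
eef_rot: [-0.0, -0.168, 0.986, 0.0]
wrist_force: [0.4, -1.0, -0.5]
opening: 0.0426
gripper_force: 0.0
```

{"api": "move_arm", "payload": {"steps": "0 0 0 0 0 -.2;0 0 0 0 0 -.26;0 0 0 0 0 -.26;0 0 0 0 0 -.26;0 0 0 0 0 -.26"}}

```text
t: 27.23
position: [0.4992, 0.0083, 0.3119]
eef_rot: [-0.001, -0.103, 0.995, 0.0]
wrist_force: [0.2, 0.2, -0.2]
opening: 0.0426
gripper_force: 0.0
```

Run:
```python
from h import *
i,b=shot('w9');v=b.copy()
p,s=fit(i,b,('rect',.084,.084),.541,.073,15.6,.128);print('sq',p,s);outline(i,v,('rect',.084,.084),p,.128,(0,255,0))
outline(i,v,('rect',.1,.1),(.541,.073,15.55),.035,(0,0,255))
p,s=fit(i,b,('rect',.118,.082),.563,-.077,11.7,.057);print('obl',p,s);outline(i,v,('rect',.118,.082),p,.057,(0,255,0))
p,s=fit(i,b,('rect',.046,.012),p[0],p[1],p[2],.087);print('bar',p,s)
p,s=fit(i,b,('circ',.086),.558,-.232,0,.148);print('round',p,s)
cv2.imwrite('pics/w9v.png',cv2.resize(v,(800,600),interpolation=cv2.INTER_CUBIC))
```

```text
27.28 [0.4992 0.0083 0.3119] yaw 101.85
sq [ 0.5401  0.0746 15.5652] 93.4
obl [ 0.5614 -0.0769 11.8811] 55.3
bar [ 0.5555 -0.0731 11.9738] 65.3
round [ 0.5572 -0.2281  3.6377] 51.0
```

View pics/w9v.png

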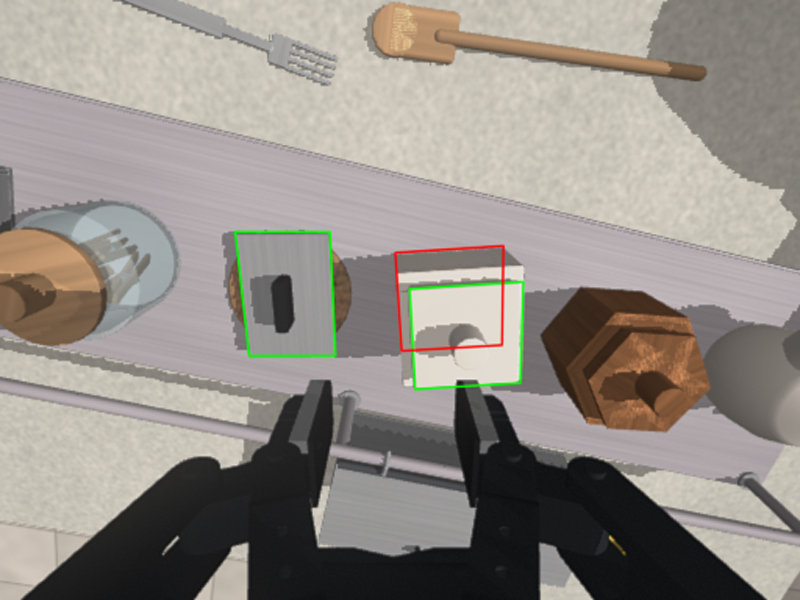

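Square lid is on the crock (465,335), sides parallel. Fetch the oblong lid from the trivet at (285,295).

{"api": "move_arm", "payload": {"steps": ".05 -.05 0 0 0 0;.1 -.1 0 0 0 0;.105 -.143 -.04 0 0 0;.105 -.143 -.1 0 0 0;.105 -.143 -.16 0 0 0"}}

```text
t: 27.75
position: [0.5631, -0.079, 0.2149]
eef_rot: [0.0, -0.102, 0.995, -0.0]
wrist_force: [0.7, 0.1, -0.5]
opening: 0.0423
gripper_force: 0.0
```

{"api": "move_arm", "payload": {"steps": "0 0 -.06 0 0 0;0 0 -.12 0 0 0;0 0 -.18 0 0 0;0 0 -.2 0 0 0;0 0 -.2 0 0 0"}}

```text
t: 28.17
position: [0.5603, -0.0772, 0.0931]
eef_rot: [-0.003, -0.103, 0.995, 0.001]
wrist_force: [-0.7, 0.4, 0.4]
opening: 0.0427
gripper_force: 0.0
```

{"api": "move_arm", "payload": {"steps": "0 0 0 0 0 0;0 0 0 0 0 0;0 0 0 0 0 0"}}

```text
t: 28.42
position: [0.5636, -0.0778, 0.0992]
eef_rot: [0.002, -0.103, 0.995, -0.0]
wrist_force: [-0.4, 0.7, -0.6]
opening: 0.0428
gripper_force: 0.0
```

{"api": "move_arm", "payload": {"steps": "-.001 0 -.03 0 0 0;-.001 0 -.05 0 0 0;-.001 0 -.06 0 0 0;-.001 0 -.065 0 0 0;-.001 0 -.065 0 0 0"}}

```text
t: 28.83
position: [0.5615, -0.0776, 0.0572]
eef_rot: [-0.0, -0.103, 0.995, 0.0]
wrist_force: [-0.4, -0.2, -0.6]
opening: 0.0426
gripper_force: 0.0
```

{"api": "move_arm", "payload": {"steps": "0 0 0 0 0 0;0 0 0 0 0 0"}}

```text
t: 29.0
position: [0.5621, -0.0777, 0.0583]
eef_rot: [0.0, -0.103, 0.995, -0.0]
wrist_force: [-0.3, 0.4, 0.8]
opening: 0.0427
gripper_force: 0.0
```

{"api": "move_arm", "payload": {"steps": "0 0 0 0 0 0;0 0 0 0 0 0;0 0 0 0 0 0;0 0 0 0 0 0;0 0 0 0 0 0", "jaw": -1}}

```text
t: 29.42
position: [0.5619, -0.0777, 0.058]
eef_rot: [0.0, -0.103, 0.995, -0.0]
wrist_force: [0.3, 0.6, 4.1]
opening: 0.0113
gripper_force: 40.0
```

{"api": "move_arm", "payload": {"steps": "0 0 0 0 0 0;0 0 .03 0 0 0;0 0 .08 0 0 0;0 0 .14 0 0 0;0 0 .2 0 0 0"}}

```text
t: 29.83
position: [0.5608, -0.0776, 0.1778]
eef_rot: [-0.001, -0.103, 0.995, 0.0]
wrist_force: [0.5, -0.3, -0.9]
opening: 0.0113
gripper_force: 39.3
```

{"api": "move_arm", "payload": {"steps": "0 0 .06 0 0 0;0 0 .12 0 0 0;0 0 .18 0 0 0;0 -.03 .19 0 0 0;0 -.06 .19 0 0 0"}}

```text
t: 30.25
position: [0.5625, -0.1136, 0.2946]
eef_rot: [0.002, -0.103, 0.995, -0.001]
wrist_force: [-0.6, -0.8, -2.6]
opening: 0.0115
gripper_force: 39.5
```

{"api": "move_arm", "payload": {"steps": "0 -.06 0 0 0 -.14;0 -.12 0 0 0 -.28;0 -.17 0 0 0 -.4;0 -.17 0 0 0 -.4;0 -.17 0 0 0 -.4"}}

```text
t: 30.67
position: [0.5613, -0.2171, 0.2904]
eef_rot: [-0.001, 0.003, 1.0, 0.0]
wrist_force: [-0.4, 0.8, -1.8]
opening: 0.0115
gripper_force: 39.5
```

{"api": "move_arm", "payload": {"steps": "0 0 0 0 0 0;0 0 0 0 0 0"}}

```text
t: 30.83
position: [0.5617, -0.2148, 0.2914]
eef_rot: [-0.0, 0.001, 1.0, 0.0]
wrist_force: [-1.0, 0.3, -1.7]
opening: 0.0114
gripper_force: 39.5
```

Run:
```python
from h import *
i,b=shot('w10');x,y,z=state()['position'];v=b.copy();print(x,y,z)
p,s=fit(i,b,('rect',.118,.082),x,y,0,z-.0025,span=(.005,.005,3));print('held',p,s);outline(i,v,('rect',.118,.082),p,z-.0025,(0,255,0))
for sz,g in (((.104,.068),(0,255,0)),((.112,.076),(255,0,0))):
  p,s=fit(i,b,('rect',*sz),.566,-.381,-1,.14,span=(.006,.006,3));print('caddy',p,s);outline(i,v,('rect',*sz),p,.14,g)
cv2.imwrite('pics/w10v.png',cv2.resize(v,(800,600),interpolation=cv2.INTER_CUBIC))
```

```text
30.88 [ 0.5618 -0.2147  0.2916] yaw 89.87
0.5617761673215044 -0.21462937617988867 0.29167744084808966
held [ 0.5643 -0.2147 -0.1345] 53.1
caddy [ 0.569  -0.3813 -0.4154] 63.8
caddy [ 0.5736 -0.3814 -0.3754] 64.2
```

View pics/w10v.png

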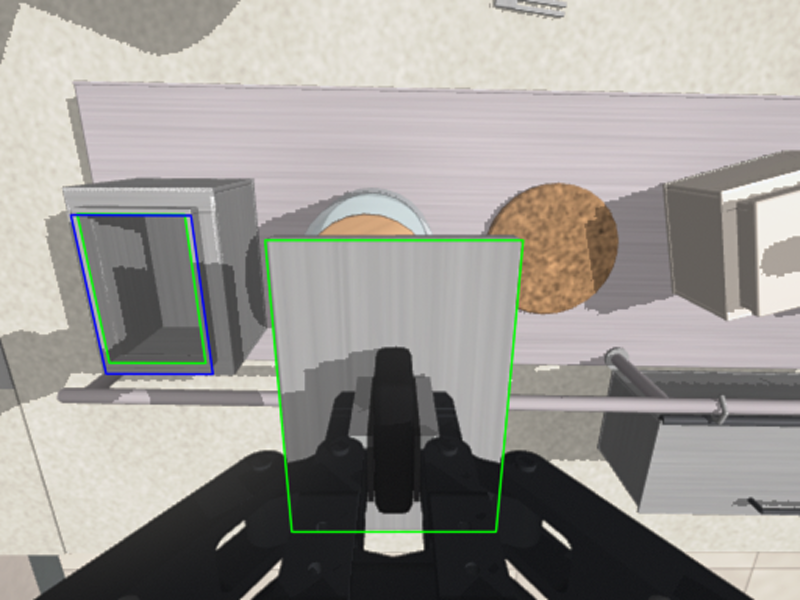

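The lid is held, outline good. The caddy's opening is at (145,290), but its near edge fit is ambiguous, so I'll read it from a brightness profile.

Run:
```python
from h import *
i,b=load('w10');g=cv2.cvtColor(b,6).astype(np.float32)
def prof(P): 
    u=proj(i,P).astype(np.float32);return cv2.remap(g,u[:,:1].copy(),u[:,1:].copy(),1)[:,0]
for lo in (.496,.606):
    X=np.arange(lo,lo+.036,.001)
    m=np.mean([prof(np.c_[X,np.full(len(X),-.3813+d),np.full(len(X),.14)]) for d in (-.02,-.01,0,.01)],0)
    print([(round(x,3),int(v)) for x,v in zip(X,m)])
Y=np.arange(-.335,-.43,-.001)
m=np.mean([prof(np.c_[np.full(len(Y),.569+d),Y,np.full(len(Y),.14)]) for d in (-.02,-.01,0,.01,.02)],0)
print([(round(x,3),int(v)) for x,v in zip(Y,m)])
```

```text
[(np.float64(0.496), 151), (np.float64(0.497), 127), (np.float64(0.498), 112), (np.float64(0.499), 104), (np.float64(0.5), 113), (np.float64(0.501), 189), (np.float64(0.502), 197), (np.float64(0.503), 176), (np.float64(0.504), 173), (np.float64(0.505), 172), (np.float64(0.506), 170), (np.float64(0.507), 168), (np.float64(0.508), 170), (np.float64(0.509), 172), (np.float64(0.51), 173), (np.float64(0.511), 165), (np.float64(0.512), 134), (np.float64(0.513), 130), (np.float64(0.514), 163), (np.float64(0.515), 176), (np.float64(0.516), 170), (np.float64(0.517), 118), (np.float64(0.518), 88), (np.float64(0.519), 85), (np.float64(0.52), 86), (np.float64(0.521), 86), (np.float64(0.522), 86), (np.float64(0.523), 86), (np.float64(0.524), 96), (np.float64(0.525), 106), (np.float64(0.526), 110), (np.float64(0.527), 119), (np.float64(0.528), 120), (np.float64(0.529), 120), (np.float64(0.53), 121), (np.float64(0.531), 121), (np.float64(0.532), 121)]
[(np.float64(0.606), 82), (np.float64(0.607), 84), (np.float64(0.608), 85), (np.float64(0.609), 85), (np.float64(0.61), 84), (np.float64(0.611), 84),
[... 2618 characters left out ...]
 (np.float64(-0.404), 121), (np.float64(-0.405), 122), (np.float64(-0.406), 126), (np.float64(-0.407), 129), (np.float64(-0.408), 125), (np.float64(-0.409), 121), (np.float64(-0.41), 120), (np.float64(-0.411), 121), (np.float64(-0.412), 123), (np.float64(-0.413), 122), (np.float64(-0.414), 122), (np.float64(-0.415), 138), (np.float64(-0.416), 168), (np.float64(-0.417), 175), (np.float64(-0.418), 173), (np.float64(-0.419), 156), (np.float64(-0.42), 128), (np.float64(-0.421), 119), (np.float64(-0.422), 137), (np.float64(-0.423), 148), (np.float64(-0.424), 147), (np.float64(-0.425), 146), (np.float64(-0.426), 147), (np.float64(-0.427), 147), (np.float64(-0.428), 146), (np.float64(-0.429), 146)]
```

Mouth edges at x .517/.621 and neck edges at .513/.625 agree: caddy centre (.569, -.3814).

{"api": "move_arm", "payload": {"steps": ".008 -.06 0 0 0 -.01;.008 -.12 0 0 0 -.01;.008 -.18 0 0 0 -.01;.008 -.24 0 0 0 -.01;.008 -.278 0 0 0 -.01"}}

```text
t: 31.35
position: [0.5663, -0.3845, 0.2911]
eef_rot: [-0.0, 0.005, 1.0, -0.0]
wrist_force: [0.7, -0.2, -1.0]
opening: 0.0113
gripper_force: 39.8
```

{"api": "move_arm", "payload": {"steps": "0 0 -.06 0 0 0;0 0 -.12 0 0 0;0 0 -.17 0 0 0;0 0 -.17 0 0 0;0 0 -.17 0 0 0"}}

```text
t: 31.77
position: [0.5659, -0.3812, 0.1886]
eef_rot: [-0.001, 0.004, 1.0, 0.001]
wrist_force: [-0.3, 0.2, -0.1]
opening: 0.011
gripper_force: 39.7
```

{"api": "move_arm", "payload": {"steps": "0 0 0 0 0 0;0 0 0 0 0 0;0 0 0 0 0 0"}}

```text
t: 32.02
position: [0.5675, -0.3828, 0.1926]
eef_rot: [0.002, 0.004, 1.0, -0.001]
wrist_force: [0.0, -0.6, -1.3]
opening: 0.0117
gripper_force: 39.7
```

```bash
python3 -c "
from h import *
print(state()['position'],yaw())"
```

```text
[ 0.56745742 -0.38276416  0.19256093] 89.49402458293464
```

{"api": "move_arm", "payload": {"steps": "0 .002 -.03 0 0 0;0 .002 -.05 0 0 0;0 .002 -.062 0 0 0;0 .002 -.069 0 0 0;0 .002 -.072 0 0 0"}}

```text
t: 32.43
position: [0.5667, -0.3814, 0.149]
eef_rot: [0.001, 0.005, 1.0, -0.001]
wrist_force: [-5.3, 3.2, 15.5]
opening: 0.0113
gripper_force: 42.3
```

{"api": "move_arm", "payload": {"steps": "0 0 0 0 0 0;0 0 0 0 0 0;0 0 0 0 0 0"}}

```text
t: 32.68
position: [0.5668, -0.3814, 0.149]
eef_rot: [0.001, 0.005, 1.0, -0.001]
wrist_force: [-3.4, 2.1, 6.5]
opening: 0.0112
gripper_force: 40.9
```

{"api": "move_arm", "payload": {"steps": "0 0 0 0 0 0;0 0 0 0 0 0;0 0 0 0 0 0;0 0 0 0 0 0;0 0 .03 0 0 0", "jaw": 0}}

```text
t: 33.1
position: [0.5655, -0.3806, 0.1608]
eef_rot: [-0.002, 0.005, 1.0, 0.001]
wrist_force: [-0.1, 0.4, -1.1]
opening: 0.0426
gripper_force: 0.0
```

{"api": "move_arm", "payload": {"steps": "0 0 .06 0 0 0;0 0 .12 0 0 0;.03 0 .18 0 0 0;.06 .06 .24 0 0 0;.08 .12 .26 0 0 0"}}

```text
t: 33.52
position: [0.6095, -0.3232, 0.316]
eef_rot: [0.001, 0.006, 1.0, -0.001]
wrist_force: [-0.2, 0.6, 0.1]
opening: 0.0426
gripper_force: 0.0
```

{"api": "move_arm", "payload": {"steps": "0 .06 0 0 0 0;0 .12 0 0 0 0;0 .13 0 0 0 0;0 .13 0 0 0 0;0 .13 0 0 0 0"}}

```text
t: 33.93
position: [0.6097, -0.2436, 0.3139]
eef_rot: [0.0, 0.004, 1.0, -0.0]
wrist_force: [0.1, -0.6, -0.9]
opening: 0.0427
gripper_force: 0.0
```

Run:
```python
from h import *
i,b=shot('w11')
for dx in (0,):
  print('obl',fit(i,b,('rect',.118,.082),.569,-.381,-.5,.148,span=(.005,.005,3)))
  print('round',fit(i,b,('circ',.086),.558,-.232,0,.148,span=(.005,.005,3)))
g=cv2.cvtColor(b,6).astype(np.float32)
def prof(P):
    u=proj(i,P).astype(np.float32);return cv2.remap(g,u[:,:1].copy(),u[:,1:].copy(),1)[:,0].astype(int)
D=np.arange(.036,.06,.001);print('r',list((D*1000).round().astype(int)))
for a in (0,45,90,135,180,225,270,315):
    t=np.radians(a);print('lid r',a,list(prof(np.c_[.558+D*np.cos(t),-.232+D*np.sin(t),np.full(len(D),.148)])))
print(camera_info('wrist')['position'])
```

```text
33.98 [ 0.6096 -0.2443  0.3136] yaw 89.41
obl (array([ 0.5779, -0.3789, -0.5326]), np.float64(36.8))
round (array([ 0.5593, -0.2319, -0.4627]), np.float64(55.2))
r [np.int64(36), np.int64(37), np.int64(38), np.int64(39), np.int64(40), np.int64(41), np.int64(42), np.int64(43), np.int64(44), np.int64(45), np.int64(46), np.int64(47), np.int64(48), np.int64(49), np.int64(50), np.int64(51), np.int64(52), np.int64(53), np.int64(54), np.int64(55), np.int64(56), np.int64(57), np.int64(58), np.int64(59)]
lid r 0 [np.int64(147), np.int64(144), np.int64(146), np.int64(147), np.int64(148), np.int64(148), np.int64(147), np.int64(144), np.int64(148), np.int64(160), np.int64(167), np.int64(168), np.int64(169), np.int64(169), np.int64(168), np.int64(166), np.int64(168), np.int64(171), np.int64(171), np.int64(170), np.int64(171), np.int64(173), np.int64(170), np.int64(169)]
lid r 45 [np.int64(149), np.int64(150), np.int64(152), np.int64(152), np.int64(152), np.int64(152), np.int64(150), np.int64(148), np.int64(158), np.int64(174), np.int64(175), np.int64(175), np.int64(175), np.int64(174), np.int64(1
[... 1702 characters left out ...]
(173), np.int64(171), np.int64(149), np.int64(135), np.int64(128), np.int64(121), np.int64(118), np.int64(118), np.int64(116), np.int64(115), np.int64(115), np.int64(115), np.int64(115), np.int64(115), np.int64(115), np.int64(115), np.int64(115), np.int64(115), np.int64(115), np.int64(115)]
lid r 315 [np.int64(152), np.int64(152), np.int64(152), np.int64(152), np.int64(152), np.int64(152), np.int64(149), np.int64(127), np.int64(114), np.int64(115), np.int64(116), np.int64(117), np.int64(116), np.int64(114), np.int64(114), np.int64(114), np.int64(114), np.int64(114), np.int64(115), np.int64(115), np.int64(115), np.int64(115), np.int64(115), np.int64(114)]
[ 0.52529226 -0.24410366  0.45609566]
```

Run:
```python
from h import *
i,b=load('w11')
for k in range(3):
  print('obl',fit(i,b,('rect',.118,.082),.569,-.381,-.5,.148,span=(.0025+.002*k,.003,2)))
v=b.copy()
outline(i,v,('rect',.118,.082),(.569,-.3814,-.5),.148,(0,255,0));outline(i,v,('circ',.086),(.56,-.2319,0),.148,(0,255,0))
outline(i,v,('rect',.136,.098),(.569,-.3814,-.5),.035,(0,0,255))
cv2.imwrite('pics/w11v.png',cv2.resize(v[:,:],(800,600),interpolation=cv2.INTER_CUBIC))
```

```text
obl (array([ 0.5706, -0.3809, -0.4413]), np.float64(35.8))
obl (array([ 0.5706, -0.3809, -0.4659]), np.float64(35.8))
obl (array([ 0.5781, -0.3789, -0.5165]), np.float64(36.9))
```

View pics/w11v.png

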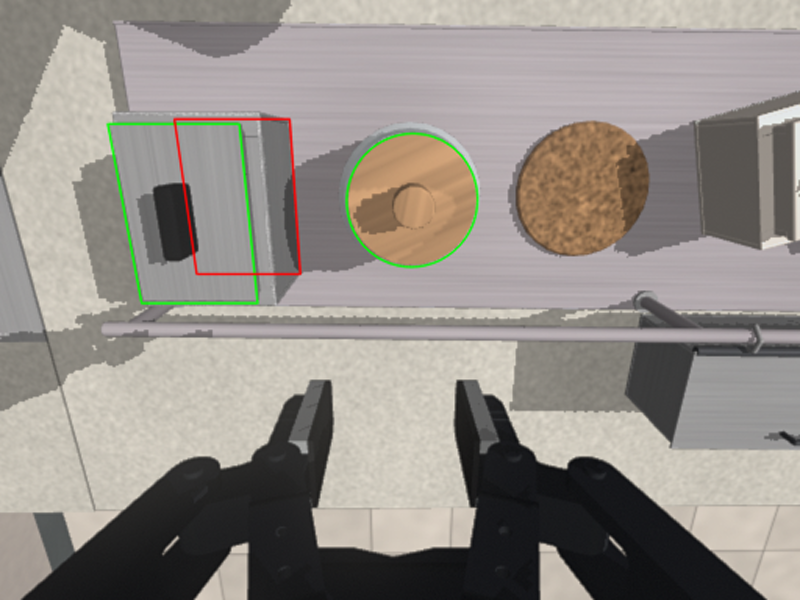

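The oblong lid (185,213) sits on the caddy within about 2 mm, sides aligned. The round lid (412,200) is centred on the jar, the trivet is empty, and the gripper is clear of everything.

```bash
python3 -c "
from workcell import *
print(job_done())"
```

```text
the job is handed in; nothing more can be done
None
```

The job is handed in: each lid is back on its own container and within about 2 mm of centre in the camera measurements, with the oblong, square and hexagonal lids turned to match, after about 34 s of the 141 s allowed.

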